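Restock the spice rack oldest-first and snap its keeper rail on

ROBOT

A 6-joint arm with a two-finger parallel gripper is mounted at the origin on a cart in front of the work surface, level with it; the furniture and walls round the work are solid. World frame = base frame: x ahead of the robot, y to its left, z up, the work surface at z = 0. Lengths are in m, angles in degrees, forces in N, time in s.
With the tool pointing down it reaches from about 0.35 to 0.975 m from the base axis. Payload 4.9 kg.
Tool frame: the origin (TCP) lies midway between the tips of the shut fingers; the grasp point (between the pads) lies 19 mm behind it; z points along the fingers, y is the line along which they close (so a half turn about z gives the same grasp; the last joint's range is limited). The gripper opens to 85 mm and grips with 20 to 120 N. Pads are 22 mm wide; open, the fingers measure 114 mm over their backs; the gripper's body (76 mm by 85 mm) begins 54 mm behind the grasp point. The pads swing forward as they close: fully open they stand 13 mm farther back than shut.
Start: joints at [-83.824, 3.019, 92.412, -0, 84.569, -6.818], TCP at [0.141, -0.609, 0.206] pointing down, gripper open.
Joint ranges: [-172.51, 172.51], [-57.92, 126.97], [3.15, 148.05], [-58.71, 238.71], [5.1, 150.11], [-179.66, 179.66]. Speed limits (degrees/s): [147.25, 147.25, 180, 180, 180, 180].

INTERFACE

Orientations are given as [roll, pitch, yaw] about the fixed x, y, z axes, in that order (R = Rz(yaw) Ry(pitch) Rx(roll)).
In Python, from workcell import telemetry, optics, env gives the robot as it stands.
- The arm moves only by the shell command python3 -m handwheel 'ROWS' [FORCE]. ROWS is JSON, a list of rows, each an object of numbers: "hand": the opening in per cent of the stroke, from 0 (shut) to 100 (fully open); "x", "y", "z": the shift along the tool's x, y, z in units of 40 mm (1.0 is 40 mm); "rx", "ry", "rz": the turn, a rotation vector about the tool's x, y, z in degrees. A call has 1 to 8 rows; each row shifts and turns the commanded pose from where the row before left it, along the tool's axes as they then stand; what a row does not reach is not made up. A row lasts 1/8 s, in which the tool goes at most 62.5 mm and 10.7 degrees, less where a joint would pass 70% of its speed; a pose out of reach is approached as far as the arm can. A call is refused whole if a number of a shift passes 1 or a number of a turn 10.7, either way. A call with a gripper value outside its range is refused whole. The fingers move at their own pace and stop on an object; FORCE is the grip in N (left out, the last holds). Time passes only in rows, so rows that do not move let the fingers close. It gives the time, the measured TCP pose, the force, the opening and the grip force at its end, in the units of the state.
- telemetry.sense(): the state, without advancing time (a new reading comes with each control period).
- optics.snapshot(name): name is "side" or "top"; returns the picture (480x640x3 uint8, red, green, blue); there is no depth.
- optics.calibration(name): a dict with "vertical_fov" (degrees; the focal length in pixels is half the picture's height over the tangent of half this angle, whatever the lens; pixels are square), "cx", "cy" (the principal point, pixels), "k1" (the pictures are not rectified: a ray, as slopes to the right and down, at radius r is drawn at 1 + k1 r^2 times it, then the intrinsics apply), "R" (3x3) and "t" (3): a world point X has camera coordinates R X + t. Camera axes: x right, y down, z forward; pixel columns grow to the right and rows downward; lengths in m; the calibration is good to about 2 mm. A picture is of the moment at which its call begins. calibration takes no time and is no camera call.
- env.finish_job(): hands the job in; it is judged then, once.
The state is a dict: "clock": time; "joints": joint angles; "dq": joint speeds; "joint_torque": joint torques, N m; "ee_pos": TCP position; "tool_rot": TCP orientation; "wrist_force": force on the tool from outside, world axes, zero at the start; "ft_torque": the same for the moment, N m; "gripper_width": opening from 0.0 (shut) to 1.0 (fully open); "finger_force": force on a finger pad.
Only numpy, scipy, OpenCV 4.12 (cv2) and the standard library are available. Lean on these libraries where they do the work, as an engineer would, in place of code of your own. Each camera call takes 0.05 s, during which the arm holds its last target. There are 200 camera calls.

TASK

Restock the spice rack so that the oldest jars are used first: bring each older jar to the front of its own lane, and stand the new jars from the worktop in the back row behind them, one to a lane. Then fit the white keeper rail across the front of the rack and press it straight down over the two snap hooks until both sides click home. Leave the jars standing upright and do not disturb the garlic, lemon and apple.

Things in the scene. Friction and masses are not known exactly. Their poses are not given: they have to be found in the camera images.
- rack: wooden spice rack, fixed, 132 mm deep, 264 mm wide. Origin under it at worktop height; +x from its open front to its back panel, y along its width, z up. Three lanes at y = -0.072, 0, +0.072 run front to back, two jars deep: floor z = 0.012, 56 mm wide between guides (top z = 0.022), from a front lip (x = -0.050, top 0.022) to the back panel (x = +0.054, top 0.082). End cheeks y = +-0.104, top 0.046
- rack_seat (a point): middle of the keeper rail's seat, half-way between the two snap hooks, axes as the rack's; rack x = -0.058, y = 0, z = 0.076. White posts at rack y = +-0.117 have level shoulders at this height; the rail is home when its underside lies on them, its length along rack y. A snap hook rises from each post to z = 0.106
- lane1_front (a point): front place of the lane at rack y = -0.072: where the centre of a jar standing there belongs (rack x = -0.026, 52.5 mm above the lane floor)
- lane1_back (a point): back place of the lane at rack y = -0.072: where the centre of a jar standing there belongs (rack x = +0.027, 52.5 mm above the lane floor)
- lane2_front (a point): front place of the lane at rack y = +0.000: where the centre of a jar standing there belongs (rack x = -0.026, 52.5 mm above the lane floor)
- lane2_back (a point): back place of the lane at rack y = +0.000: where the centre of a jar standing there belongs (rack x = +0.027, 52.5 mm above the lane floor)
- lane3_front (a point): front place of the lane at rack y = +0.072: where the centre of a jar standing there belongs (rack x = -0.026, 52.5 mm above the lane floor)
- lane3_back (a point): back place of the lane at rack y = +0.072: where the centre of a jar standing there belongs (rack x = +0.027, 52.5 mm above the lane floor)
- hook_a (a joint): bend (rad) of the springy snap hook at rack y = +0.12: 0 at rest, about 0.08 while a rail end is forced past, near 0 again once clicked. 11 mm wide along rack x; arm 4 mm thick, y 0.118 to 0.122; the barb sticks 4 mm out, away from the rack's middle, flat underside at z = 0.089, sloping lead-in up to the tip at z = 0.106. Takes about 3 to 8 N of downward push
- hook_b (a joint): the same for the mirror-image hook at rack y = -0.12
- keeper_grip (a point): white keeper rail, loose, 0.07 to 0.12 kg: bar 260 mm long, 12 high, ending in two rectangular eyes (34 mm wide; opening 16 mm across by 10.75 along the rail, centred 117 mm from the middle), with a bow handle: level grip bar 70 long, 12 thick, 18 high. The point is the grip bar's centre, 93 mm above the rail's underside; y along the rail, z up. Fits either way round
- keeper_end_a (a point): top face of the keeper rail's outer eye bar at its own +y end, 126 mm from the middle and 12 mm above the underside
- keeper_end_b (a point): the same at its own -y end
- old1_center (a point): older stock, standing too far back in the rack lane at rack y = -0.072: glass spice jar with a dark cap, an upright cylinder 41 mm across, 105 mm tall, 0.08 to 0.15 kg; the point is its centre, 52.5 mm above its foot, z up the jar
- old2_center (a point): older stock, standing too far back in the rack lane at rack y = +0.000: glass spice jar with a dark cap, an upright cylinder 41 mm across, 105 mm tall, 0.08 to 0.15 kg; the point is its centre, 52.5 mm above its foot, z up the jar
- old3_center (a point): older stock, standing too far back in the rack lane at rack y = +0.072: glass spice jar with a dark cap, an upright cylinder 41 mm across, 105 mm tall, 0.08 to 0.15 kg; the point is its centre, 52.5 mm above its foot, z up the jar
- new1_center (a point): new stock, on the worktop at the start (may be absent): glass spice jar with a dark cap, an upright cylinder 41 mm across, 105 mm tall, 0.08 to 0.15 kg; the point is its centre, 52.5 mm above its foot, z up the jar. All jars look alike
- new2_center (a point): new stock, on the worktop at the start (may be absent): glass spice jar with a dark cap, an upright cylinder 41 mm across, 105 mm tall, 0.08 to 0.15 kg; the point is its centre, 52.5 mm above its foot, z up the jar. All jars look alike
- new3_center (a point): new stock, on the worktop at the start (may be absent): glass spice jar with a dark cap, an upright cylinder 41 mm across, 105 mm tall, 0.08 to 0.15 kg; the point is its centre, 52.5 mm above its foot, z up the jar. All jars look alike
- garlic: a garlic bulb, 60 mm, bystander on the worktop, origin under it; leave it alone
- lemon: a lemon, 70 x 51 mm, bystander on the worktop, origin under it; leave it alone
- apple: a red apple, 71 mm, bystander on the worktop, origin under it; leave it alone

How it is judged (in metres and radians):
On the way, in this order (a step that is already met when the one before it is completed fails the run):
1. every older jar stands at the front of its own lane and every new jar stands in the back row of the rack (x of old1_center in the frame of rack between -0.04 and -0.012 m and y of old1_center in the frame of rack between -0.092 and -0.052 m and z of old1_center in the frame of rack between 0.0585 and 0.0705 m and angle between each of old1_center, old2_center, old3_center, new1_center, new2_center, new3_center's own z axis and vertical below 0.12 rad and x of old2_center in the frame of rack between -0.04 and -0.012 m and y of old2_center in the frame of rack between -0.02 and 0.02 m and z of old2_center in the frame of rack between 0.0585 and 0.0705 m and x of old3_center in the frame of rack between -0.04 and -0.012 m and y of old3_center in the frame of rack between 0.052 and 0.092 m and z of old3_center in the frame of rack between 0.0585 and 0.0705 m and x of new1_center in the frame of rack between 0.014 and 0.045 m and y of new1_center in the frame of rack between -0.095 and 0.095 m and z of new1_center in the frame of rack between 0.0585 and 0.0705 m and x of new2_center in the frame of rack between 0.014 and 0.045 m and y of new2_center in the frame of rack between -0.095 and 0.095 m and z of new2_center in the frame of rack between 0.0585 and 0.0705 m and x of new3_center in the frame of rack between 0.014 and 0.045 m and y of new3_center in the frame of rack between -0.095 and 0.095 m and z of new3_center in the frame of rack between 0.0585 and 0.0705 m), for 0.2 s.
2. the keeper rail has clicked under both hooks (z of keeper_end_a in the frame of rack between 0.083 and 0.0915 m and z of keeper_end_b in the frame of rack between 0.083 and 0.0915 m and value of joint each of hook_a, hook_b below 0.05 rad and horizontal distance between keeper_grip and rack_seat below 0.008 m), for 0.2 s.
At the end, for the whole second after the job is handed in: Older jars upright on their own lane's floor, centre 12 mm or more before the rack origin; new jars upright on a lane floor, centre 14 mm or more behind it; both ends of the keeper within 3.5 mm of the shoulders, its middle within 8 mm of the seat, both hooks sprung back; fitted after the jars (all of step 1 and all of step 2); the robot touches nothing.
It fails at once if the garlic is pushed more than 4 cm from its place (distance of garlic from where it was at the start of the episode above 0.04 m).
It fails at once if the lemon is pushed more than 4 cm from its place (distance of lemon from where it was at the start of the episode above 0.04 m).
It fails at once if the apple is pushed more than 4 cm from its place (distance of apple from where it was at the start of the episode above 0.04 m).
Of new1, new2, new3 only 2 to 3 are there at a start; the rules pass over those that are not, and their reading is None.
At some moment in a run one of keeper may be knocked a few centimetres aside while the robot is not near it.
Once in a run the grip may slacken for a moment while it holds something.
It also fails if it takes over 200 s, if anything falls off the work surface, if the arm or the gripper's body presses on something with over 40 N, if the wrist force passes 120 N, or if a joint passes its speed limit or range.

## Working session

There is one attempt and no reset: what is moved stays moved. The work goes in short steps, Python scripts to look and compute and a shell command to move; the robot and the scene stay as the last step left them, time stands still between calls to the robot, and variables do not carry over. Pictures are saved under pics/ and viewed, at most 14 in all, crops included, and the job is handed in when it is done.

```bash
mkdir -p pics; ls; python3 - <<'E'
from workcell import telemetry, optics
import cv2
print(telemetry.sense())
for n in("side","top"):
    c=optics.calibration(n);print(n,c)
    cv2.imwrite(f"pics/{n}0.png",optics.snapshot(n)[:,:,::-1])
E
```

```text
pics
{'clock': 0.0, 'joints': array([-8.38253647e+01,  3.05713200e+00,  9.24915502e+01,  4.97787679e-04,
        8.45679088e+01, -6.81803002e+00]), 'dq': array([ 0.02994038, -0.11419313, -0.0411751 , -0.01482921,  0.11747207,
        0.08793011]), 'joint_torque': array([ 2.11967636e-03, -3.93681192e+01, -3.70174849e+01,  1.63182708e-04,
        7.22361845e-03, -1.06432495e-06]), 'ee_pos': array([ 0.14044903, -0.6083308 ,  0.20427009]), 'tool_rot': array([-1.79884292e+02, -1.43332162e-02,  1.29926032e+01]), 'wrist_force': array([-1.25851548,  0.3476646 ,  0.14439706]), 'ft_torque': array([0.05357046, 0.02029299, 0.0161922 ]), 'finger_force': 0.0, 'gripper_width': 1.0024590589334619}
side {'vertical_fov': 50.67229933601317, 'cx': 323.5613428039886, 'cy': 241.48988678565135, 'k1': 0.008258493550842431, 'R': array([[-0.18585054,  0.9825521 , -0.00713736],
       [ 0.54087429,  0.09623708, -0.83557969],
       [-0.82031371, -0.15915336, -0.54932289]]), 't': array([ 0.04018388, -0.17822028,  1.41838092])}
top {'vertical_fov': 52.723074008147215, 'cx': 320.96073089625173, 'cy': 238.90884837290608, 'k1': -0.07499389935960388, 'R': array([[ 0.01212755, -0.99989054,  0.0084751 ],
       [-0.98862224, -0.01326087, -0.14983397],
       [ 0.14992995, -0.00656155, -0.98867485]]), 't': array([0.06573853, 0.4848104 , 0.96590151])}
```

View pics/top0.png

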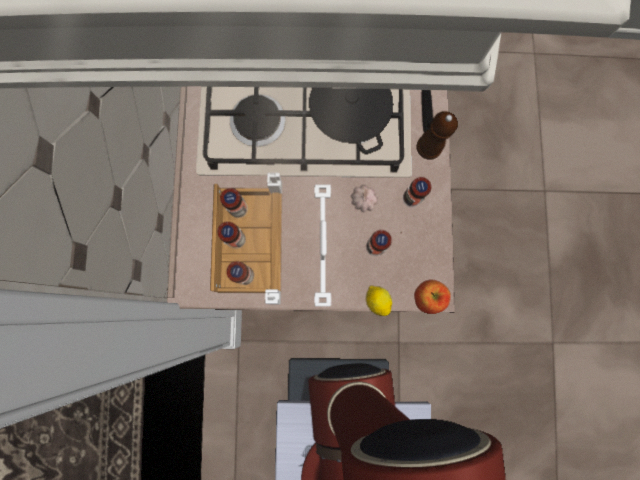

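View pics/side0.png

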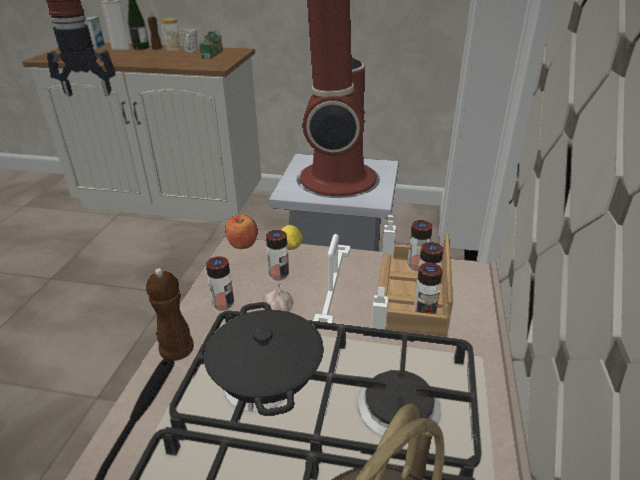

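The top view shows the rack at left (px 212–282, 185–300), its open front facing right (world −y). There are three old jars in it, two new jars at (420,190) and (380,242), and the keeper at column 322 running along world x. The fruit and garlic stand nearby. I'll zoom in next.

```bash
cat > h.py <<'E'
import numpy as np, cv2
from workcell import telemetry, optics
from scipy.optimize import least_squares
C={n:optics.calibration(n) for n in("side","top")}
def par(n):
    c=C[n];f=240/np.tan(np.radians(c["vertical_fov"])/2)
    return c,np.array([[f,0,c["cx"]],[0,f,c["cy"]],[0,0,1]]),np.array([c["k1"],0,0,0.])
def proj(n,X):
    c,K,d=par(n)
    return cv2.projectPoints(np.atleast_2d(np.float64(X)),cv2.Rodrigues(c["R"])[0],c["t"],K,d)[0][:,0]
def onz(n,px,z):
    c,K,d=par(n);u=cv2.undistortPoints(np.float64(px).reshape(-1,1,2),K,d)[:,0]
    D=np.c_[u,np.ones(len(u))]@c["R"];o=-c["R"].T@c["t"]
    return o+D*((z-o[2])/D[:,2])[:,None]
def tri(pt,ps):
    return least_squares(lambda X:np.r_[proj("top",X)[0]-pt,proj("side",X)[0]-ps],[.5,0,.1]).x
def snap(n,name,box,s):
    im=optics.snapshot(n)[:,:,::-1];a,b,c,d=box
    cv2.imwrite(f"pics/{name}.png",cv2.resize(im[b:d,a:c],None,fx=s,fy=s,interpolation=cv2.INTER_CUBIC))
E
python3 - <<'E'
from h import *
snap("top","t1",(200,165,460,320),3)
snap("side","s1",(190,190,460,340),2.9)
E
```

```text
(no output)
```

View pics/t1.png

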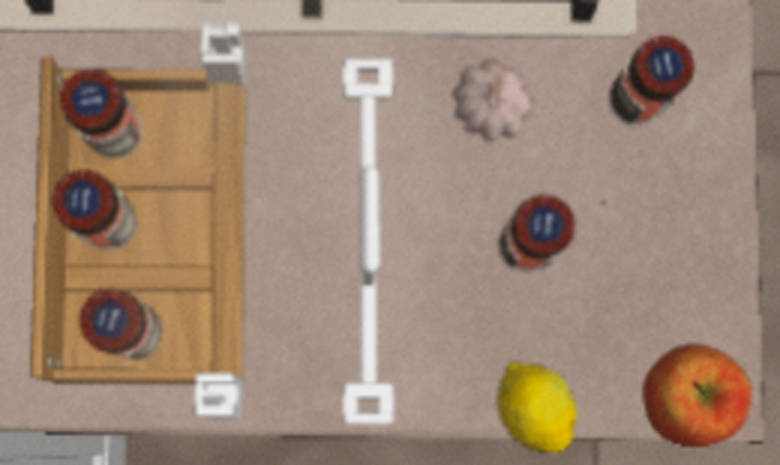

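View pics/s1.png

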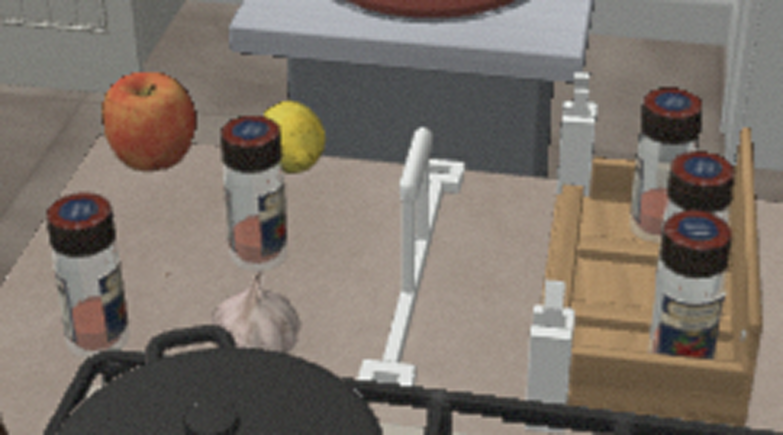

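```bash
python3 - <<'E'
from h import *
T=lambda p:np.array(p)/3+[200,165]; S=lambda p:np.array(p)/2.9+[190,190]
np.set_printoptions(precision=4,suppress=True)
print("new",onz("top",[T((664,66)),T((544,224))],.105),tri(T((664,66)),S((81,212))),tri(T((544,224)),S((251,132))))
for t,s in(((92,97),(697,233)),((84,203),(702,168)),((112,322),(672,100))):
    print("old",onz("top",[T(t)],.117),tri(T(t),S(s)))
print("eyes",onz("top",[T((368,77)),T((368,404))],.006), onz("side",[S((386,375)),S((444,175))],.009))
print("handle",onz("top",[T((370,218))],.102), tri(T((370,172)),S((410,187))),tri(T((370,272)),S((424,134))))
print("hooks",onz("top",[T((230,43)),T((214,397))],.106),onz("side",[S((554,285)),S((581,76))],.106))
im=lambda n:optics.snapshot(n)[:,:,::-1]
t,s=im("top"),im("side")
def c(i,a,b,w,h,k):return cv2.resize(i[b:b+h,a:a+w],None,fx=k,fy=k,interpolation=cv2.INTER_CUBIC)
out=np.vstack([np.hstack([c(t,260,168,40,30,9),c(t,260,280,40,30,9)]),np.hstack([c(s,365,275,40,30,9),c(s,375,205,40,30,9)])])
cv2.imwrite("pics/z.png",out)
E
```

```text
new [[ 0.5795 -0.124   0.105 ]
 [ 0.4736 -0.0441  0.105 ]] [ 0.58   -0.1235  0.1019] [ 0.4738 -0.0438  0.1023]
old [[0.5505 0.2476 0.117 ]] [0.5513 0.2489 0.1133]
old [[0.4813 0.2498 0.117 ]] [0.4819 0.2511 0.1135]
old [[0.4059 0.2292 0.117 ]] [0.406  0.2301 0.1155]
eyes [[0.5943 0.0693 0.006 ]
 [0.3598 0.0666 0.006 ]] [[0.5912 0.0702 0.009 ]
 [0.3662 0.0717 0.009 ]]
handle [[0.4765 0.0678 0.102 ]] [0.5078 0.0694 0.0946] [0.4424 0.068  0.0933]
hooks [[0.5904 0.1607 0.106 ]
 [0.3604 0.1649 0.106 ]] [[0.6055 0.1709 0.106 ]
 [0.3683 0.1678 0.106 ]]
```

View pics/z.png

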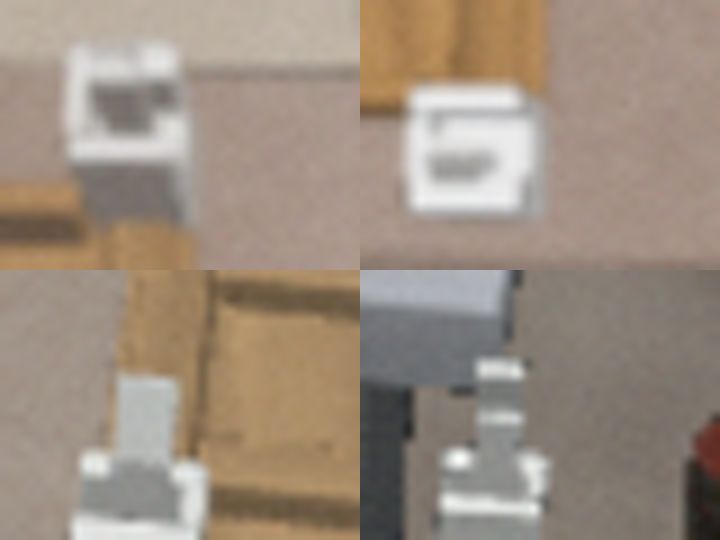

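The zoom shows the posts and hooks. The hook tips in the side view are at about (381.3,287) and (390.6,215.8), and the post squares in the top view are centred near (273.6,179) and (272.2,296.6). I'll fit the rack pose to these.

```bash
cat > fitrack.py <<'E'
from h import *
np.set_printoptions(precision=4,suppress=True)
T=lambda p:np.array(p)/3+[200,165]
def rw(p,P):
    x,y,a=p;P=np.atleast_2d(P);c,s=np.cos(a),np.sin(a)
    return np.c_[x+c*P[:,0]-s*P[:,1],y+s*P[:,0]+c*P[:,1],P[:,2]]
obs=[("top",(-.058,-.117,.076),(273.7,179.3),(1,1)),("top",(-.058,.117,.076),(272.2,296.7),(1,1)),
("side",(-.058,-.120,.106),(381.3,287.),(1,1)),("side",(-.058,.120,.106),(390.6,215.8),(1,1)),
("top",(-.066,-.09,.022),T((243,90)),(1,0)),("top",(-.066,.09,.022),T((242,370)),(1,0)),
("top",(.066,-.104,.082),T((42,60)),(1,0)),("top",(.066,.104,.082),T((34,375)),(1,0))]
res=lambda p:np.concatenate([(proj(n,rw(p,P))[0]-o)*w for n,P,o,w in obs])
f=least_squares(res,[.485,.227,np.radians(90.7)],loss="soft_l1");p=f.x
if __name__=="__main__":
    print(p[:2],np.degrees(p[2]));print(res(p).reshape(-1,2))
    for k,y in enumerate((-.072,0,.072)):print("lane",k+1,rw(p,[[-.026,y,.0645],[.027,y,.0645]])[:,:2].ravel())
    print("seat",rw(p,[-.058,0,.076]))
    c,s=np.cos(p[2]),np.sin(p[2])
    for o in((.551,.2485),(.4815,.2505),(.406,.2297)):
        d=np.array(o)-p[:2];print("old rack xy",c*d[0]+s*d[1],-s*d[0]+c*d[1])
E
python3 fitrack.py
```

```text
[0.4805 0.2243] 91.00182797027509
[[ 0.5308  0.1491]
 [ 0.9348 -1.0229]
 [-1.5497 -0.4044]
 [-1.7688 -1.4129]
 [-0.9447  0.    ]
 [-1.2412 -0.    ]
 [-1.5968  0.    ]
 [-1.9487 -0.    ]]
lane 1 [0.5529 0.1995 0.552  0.2525]
lane 2 [0.4809 0.1983 0.48   0.2513]
lane 3 [0.4089 0.197  0.408  0.25  ]
seat [[0.4815 0.1663 0.076 ]]
old rack xy 0.022983010143301164 -0.070942343699649
old rack xy 0.02619786366299731 -0.0014879362308143982
old rack xy 0.006721108273860415 0.07436419623434258
```

```bash
cat > to.py <<'E'
import sys
from h import *
from scipy.spatial.transform import Rotation as Ro
np.set_printoptions(precision=3,suppress=True)
s=telemetry.sense();R=Ro.from_euler("xyz",s["tool_rot"],degrees=True).as_matrix()
print("t",round(s["clock"],2),"tcp",s["ee_pos"],"rpy",s["tool_rot"],"w",round(s["gripper_width"]*85,1),"F",s["wrist_force"],"q6",s["joints"][5])
for a in sys.argv[1:]:
    print(a,"-> tool units",R.T@(np.array(eval(a))-s["ee_pos"])/.04)
E
python3 -m handwheel '[{"rz":-9.75,"hand":100},{"rz":-9.75},{"rz":-9.75},{"rz":-9.75},{"rz":-9.75},{"rz":-9.75},{"rz":-9.75},{"rz":-9.75}]'
python3 -m handwheel '[{"y":1,"x":0.65},{"y":1,"x":0.65},{"y":1,"x":0.65},{"y":1,"x":0.65},{"y":1,"x":0.65},{"y":1,"x":0.65},{"y":1,"x":0.65},{"y":1,"x":0.65}]'
python3 to.py '(.551,.2485,.2)'
```

```text
t 0.3 tcp [ 0.141 -0.609  0.205] rpy [-179.961   -0.004   12.997] w 85.0 F [-0.384 -1.295  0.377] q6 -6.819872457214094
(.551,.2485,.2) -> tool units [ 14.819 -18.575   0.141]validation failed for argument at $[0]...
validation failed for argument at $[0]...
```

```bash
python3 -m handwheel '[{"hand":100,"x":0,"y":0,"z":0,"rx":0,"ry":0,"rz":-9.75}]'; python3 -m handwheel --help | head -30
```

```text
clock: 0.42
ee_pos: [0.1406, -0.6089, 0.2053]
tool_rot: [-180.0, -0.0, 23.0]
wrist_force: [0.2, 0.5, -0.0]
gripper_width: 1.0
finger_force: 0.0invalid input: not JSON, or not a number
```

```bash
python3 -m handwheel '[{"hand":100,"rz":-9.75},{"hand":100,"rz":-9.75},{"hand":100,"rz":-9.75},{"hand":100,"rz":-9.75},{"hand":100,"rz":-9.75},{"hand":100,"rz":-9.75},{"hand":100,"rz":-9.75}]' ; python3 to.py '(.551,.2485,.2)'
```

```text
t 0.42 tcp [ 0.141 -0.609  0.205] rpy [-179.986   -0.006   23.016] w 85.0 F [ 0.199  0.515 -0.018] q6 -16.83697127220419
(.551,.2485,.2) -> tool units [ 17.825 -15.716   0.139]validation failed for argument at $[0]...
```

```bash
python3 -m handwheel '[{"hand":100,"x":0,"y":0,"z":0,"rx":0,"ry":0,"rz":-9.75},{"hand":100,"x":0,"y":0,"z":0,"rx":0,"ry":0,"rz":-9.75},{"hand":100,"x":0,"y":0,"z":0,"rx":0,"ry":0,"rz":-9.75},{"hand":100,"x":0,"y":0,"z":0,"rx":0,"ry":0,"rz":-9.75},{"hand":100,"x":0,"y":0,"z":0,"rx":0,"ry":0,"rz":-9.75},{"hand":100,"x":0,"y":0,"z":0,"rx":0,"ry":0,"rz":-9.75},{"hand":100,"x":0,"y":0,"z":0,"rx":0,"ry":0,"rz":-9.75}]' >/dev/null
python3 -m handwheel '[{"hand":100,"x":0.65,"y":1,"z":0,"rx":0,"ry":0,"rz":0},{"hand":100,"x":0.65,"y":1,"z":0,"rx":0,"ry":0,"rz":0},{"hand":100,"x":0.65,"y":1,"z":0,"rx":0,"ry":0,"rz":0},{"hand":100,"x":0.65,"y":1,"z":0,"rx":0,"ry":0,"rz":0}]' >/dev/null; python3 to.py '(.551,.2485,.2)'
```

```text
t 1.8 tcp [ 0.3   -0.501  0.206] rpy [179.991   0.011  90.978] w 85.0 F [ 0.11   0.15  -0.263] q6 -67.39574447671738
(.551,.2485,.2) -> tool units [18.634  6.599  0.136]
```

```bash
python3 -m handwheel '[{"hand":100,"x":1,"y":0.94,"z":0,"rx":0,"ry":0,"rz":0},{"hand":100,"x":1,"y":0.94,"z":0,"rx":0,"ry":0,"rz":0},{"hand":100,"x":1,"y":0.94,"z":0,"rx":0,"ry":0,"rz":0},{"hand":100,"x":1,"y":0.94,"z":0,"rx":0,"ry":0,"rz":0},{"hand":100,"x":1,"y":0.94,"z":0,"rx":0,"ry":0,"rz":0},{"hand":100,"x":1,"y":0.94,"z":0,"rx":0,"ry":0,"rz":0},{"hand":100,"x":1,"y":0.94,"z":0,"rx":0,"ry":0,"rz":0}]' >/dev/null
python3 -m handwheel '[{"hand":100,"x":1,"y":0,"z":0,"rx":0,"ry":0,"rz":0},{"hand":100,"x":1,"y":0,"z":0,"rx":0,"ry":0,"rz":0},{"hand":100,"x":1,"y":0,"z":0,"rx":0,"ry":0,"rz":0},{"hand":100,"x":1,"y":0,"z":0,"rx":0,"ry":0,"rz":0},{"hand":70,"x":1,"y":0,"z":0,"rx":0,"ry":0,"rz":0},{"hand":70,"x":1,"y":0,"z":0,"rx":0,"ry":0,"rz":0},{"hand":70,"x":1,"y":0,"z":0,"rx":0,"ry":0,"rz":0},{"hand":70,"x":1,"y":0,"z":0,"rx":0,"ry":0,"rz":0}]'
python3 to.py '(.551,.2485,.079)'
```

```text
clock: 3.68
ee_pos: [0.5513, 0.1036, 0.2056]
tool_rot: [180.0, 0.0, 91.0]
wrist_force: [-0.5, 0.5, 0.1]
gripper_width: 0.698
finger_force: 0.0
t 3.67 tcp [0.551 0.104 0.206] rpy [179.985   0.001  90.992] w 59.3 F [-0.545  0.536  0.094] q6 2.0465909970519673
(.551,.2485,.079) -> tool units [3.623 0.055 3.164]
```

```bash
python3 -m handwheel '[{"hand":65,"x":1,"y":0,"z":0,"rx":0,"ry":0,"rz":0},{"hand":65,"x":1,"y":0,"z":0,"rx":0,"ry":0,"rz":0},{"hand":65,"x":1,"y":0.05,"z":0,"rx":0,"ry":0,"rz":0},{"hand":65,"x":0.62,"y":0,"z":0,"rx":0,"ry":0,"rz":0},{"hand":65,"x":0,"y":0,"z":1,"rx":0,"ry":0,"rz":0},{"hand":65,"x":0,"y":0,"z":0.3,"rx":0,"ry":0,"rz":0},{"hand":65,"x":0,"y":0,"z":0,"rx":0,"ry":0,"rz":0}]'
python3 - <<'E'
from h import *
snap("side","s2",(360,150,500,270),5)
E
python3 to.py '(.551,.2485,.079)'
```

```text
clock: 4.55
ee_pos: [0.5502, 0.2466, 0.1523]
tool_rot: [-179.9, 0.0, 91.0]
wrist_force: [-0.5, 0.1, 0.3]
gripper_width: 0.654
finger_force: 0.0
t 4.6 tcp [0.551 0.247 0.154] rpy [-179.995    0.002   90.965] w 55.2 F [0.166 0.119 0.549] q6 16.09980700659596
(.551,.2485,.079) -> tool units [ 0.043 -0.001  1.871]
```

View pics/s2.png

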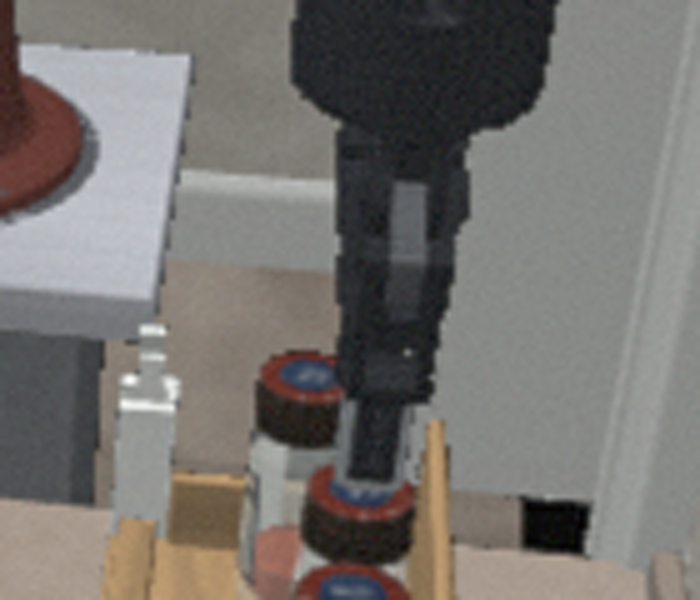

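The side view shows the fingers above jar 1, centred along rack x within a few mm. I'll descend and grip.

```bash
python3 -m handwheel '[{"hand":65,"x":0,"y":0,"z":0.6,"rx":0,"ry":0,"rz":0},{"hand":65,"x":0,"y":0,"z":0.6,"rx":0,"ry":0,"rz":0},{"hand":65,"x":0,"y":0,"z":0.6,"rx":0,"ry":0,"rz":0},{"hand":65,"x":0,"y":0,"z":0,"rx":0,"ry":0,"rz":0},{"hand":20,"x":0,"y":0,"z":0,"rx":0,"ry":0,"rz":0},{"hand":20,"x":0,"y":0,"z":0,"rx":0,"ry":0,"rz":0},{"hand":20,"x":0,"y":0,"z":0,"rx":0,"ry":0,"rz":0},{"hand":20,"x":0,"y":0,"z":0,"rx":0,"ry":0,"rz":0}]' 40
python3 to.py '(.551,.2485,.079)'
```

```text
clock: 5.6
ee_pos: [0.5525, 0.2475, 0.0839]
tool_rot: [179.8, -0.1, 91.0]
wrist_force: [-0.8, -0.7, 6.3]
gripper_width: 0.442
finger_force: 40.8
t 5.6 tcp [0.552 0.248 0.084] rpy [179.788  -0.06   90.997] w 37.6 F [-0.773 -0.658  6.29 ] q6 16.10054736337337
(.551,.2485,.079) -> tool units [ 0.024 -0.036  0.122]
```

```bash
python3 -m handwheel '[{"hand":20,"x":0,"y":0,"z":-0.1,"rx":0,"ry":0,"rz":0},{"hand":20,"x":0,"y":0,"z":-0.1,"rx":0,"ry":0,"rz":0},{"hand":20,"x":0,"y":0,"z":0,"rx":0,"ry":0,"rz":0}]'
python3 to.py '(.551,.2485,.079)'
```

```text
clock: 5.98
ee_pos: [0.5509, 0.2471, 0.0895]
tool_rot: [-180.0, -0.0, 91.0]
wrist_force: [-0.3, 0.1, -0.7]
gripper_width: 0.443
finger_force: 40.2
t 5.97 tcp [0.551 0.247 0.09 ] rpy [-179.997   -0.001   90.994] w 37.6 F [-0.274  0.091 -0.745] q6 16.100177324596235
(.551,.2485,.079) -> tool units [0.036 0.004 0.263]
```

```bash
python3 -m handwheel '[{"hand":20,"x":-0.3,"y":0,"z":0,"rx":0,"ry":0,"rz":0},{"hand":20,"x":-0.4,"y":0,"z":0,"rx":0,"ry":0,"rz":0},{"hand":20,"x":-0.3,"y":0,"z":0,"rx":0,"ry":0,"rz":0},{"hand":20,"x":-0.23,"y":0,"z":0,"rx":0,"ry":0,"rz":0},{"hand":20,"x":0,"y":0,"z":0.1,"rx":0,"ry":0,"rz":0},{"hand":20,"x":0,"y":0,"z":0.05,"rx":0,"ry":0,"rz":0},{"hand":20,"x":0,"y":0,"z":0,"rx":0,"ry":0,"rz":0}]'
python3 -m handwheel '[{"hand":65,"x":0,"y":0,"z":0,"rx":0,"ry":0,"rz":0},{"hand":65,"x":0,"y":0,"z":0,"rx":0,"ry":0,"rz":0},{"hand":65,"x":0,"y":0,"z":-0.5,"rx":0,"ry":0,"rz":0},{"hand":65,"x":0,"y":0,"z":-1,"rx":0,"ry":0,"rz":0},{"hand":65,"x":0,"y":0,"z":0,"rx":0,"ry":0,"rz":0}]'
python3 to.py '(.4815,.25,.15)' '(.4815,.25,.079)' '(.551,.2,.079)'
```

```text
clock: 6.85
ee_pos: [0.5519, 0.1983, 0.0841]
tool_rot: [180.0, -0.0, 91.0]
wrist_force: [-1.1, -0.1, 3.1]
gripper_width: 0.44
finger_force: 40.5
clock: 7.48
ee_pos: [0.5551, 0.1987, 0.1497]
tool_rot: [179.4, -0.1, 91.0]
wrist_force: [1.3, 0.2, 0.0]
gripper_width: 0.651
finger_force: 0.0
t 7.47 tcp [0.555 0.199 0.15 ] rpy [179.448  -0.112  91.003] w 55.3 F [1.325 0.166 0.042] q6 11.461546476520335
(.4815,.25,.15) -> tool units [ 1.315 -1.817 -0.023]
(.4815,.25,.079) -> tool units [ 1.311 -1.834  1.752]
(.551,.2,.079) -> tool units [ 0.031 -0.119  1.766]
```

```bash
python3 -m handwheel '[{"hand":65,"x":0.65,"y":-0.85,"z":0,"rx":0,"ry":0,"rz":0},{"hand":65,"x":0.65,"y":-0.87,"z":0,"rx":0,"ry":0,"rz":0},{"hand":65,"x":0,"y":0,"z":0,"rx":0,"ry":0,"rz":0},{"hand":65,"x":0,"y":0,"z":0,"rx":0,"ry":0,"rz":0}]'
python3 to.py '(.4815,.2495,.079)'
```

```text
clock: 7.98
ee_pos: [0.4825, 0.2486, 0.1439]
tool_rot: [179.9, 0.0, 91.0]
wrist_force: [0.4, -0.5, -0.0]
gripper_width: 0.649
finger_force: 0.0
t 7.97 tcp [0.483 0.249 0.144] rpy [179.947   0.008  91.013] w 55.2 F [ 0.362 -0.473 -0.046] q6 18.404890521494007
(.4815,.2495,.079) -> tool units [ 0.024 -0.026  1.622]
```

```bash
python3 -m handwheel '[{"hand":65,"x":0.02,"y":0,"z":0.6,"rx":0,"ry":0,"rz":0},{"hand":65,"x":0,"y":0,"z":0.6,"rx":0,"ry":0,"rz":0},{"hand":65,"x":0,"y":0,"z":0.35,"rx":0,"ry":0,"rz":0},{"hand":65,"x":0,"y":0,"z":0,"rx":0,"ry":0,"rz":0},{"hand":20,"x":0,"y":0,"z":0,"rx":0,"ry":0,"rz":0},{"hand":20,"x":0,"y":0,"z":0,"rx":0,"ry":0,"rz":0},{"hand":20,"x":0,"y":0,"z":0,"rx":0,"ry":0,"rz":0},{"hand":20,"x":0,"y":0,"z":0,"rx":0,"ry":0,"rz":0}]'
python3 -m handwheel '[{"hand":20,"x":0,"y":0,"z":-0.1,"rx":0,"ry":0,"rz":0},{"hand":20,"x":0,"y":0,"z":-0.08,"rx":0,"ry":0,"rz":0},{"hand":20,"x":0,"y":0,"z":0,"rx":0,"ry":0,"rz":0}]'
python3 to.py '(.4815,.198,.079)'
```

```text
clock: 8.98
ee_pos: [0.4831, 0.2498, 0.0828]
tool_rot: [179.9, -0.0, 91.0]
wrist_force: [0.9, 0.0, 2.9]
gripper_width: 0.448
finger_force: 40.5
clock: 9.35
ee_pos: [0.4819, 0.2495, 0.0886]
tool_rot: [-180.0, 0.0, 91.0]
wrist_force: [0.1, 0.3, -0.8]
gripper_width: 0.447
finger_force: 40.2
t 9.35 tcp [0.482 0.249 0.089] rpy [-179.984    0.004   91.002] w 38.0 F [ 0.111  0.284 -0.847] q6 18.507756354700987
(.4815,.198,.079) -> tool units [-1.286 -0.032  0.241]
```

```bash
python3 -m handwheel '[{"hand":20,"x":-0.3,"y":0,"z":0,"rx":0,"ry":0,"rz":0},{"hand":20,"x":-0.4,"y":0,"z":0,"rx":0,"ry":0,"rz":0},{"hand":20,"x":-0.3,"y":0,"z":0,"rx":0,"ry":0,"rz":0},{"hand":20,"x":-0.3,"y":0,"z":0,"rx":0,"ry":0,"rz":0},{"hand":20,"x":0,"y":0,"z":0.1,"rx":0,"ry":0,"rz":0},{"hand":20,"x":0,"y":0,"z":0.05,"rx":0,"ry":0,"rz":0},{"hand":20,"x":0,"y":0,"z":0,"rx":0,"ry":0,"rz":0}]'
python3 -m handwheel '[{"hand":65,"x":0,"y":0,"z":0,"rx":0,"ry":0,"rz":0},{"hand":65,"x":0,"y":0,"z":0,"rx":0,"ry":0,"rz":0},{"hand":65,"x":0,"y":0,"z":-0.5,"rx":0,"ry":0,"rz":0},{"hand":65,"x":0,"y":0,"z":-1,"rx":0,"ry":0,"rz":0},{"hand":65,"x":0.4,"y":-0.9,"z":0,"rx":0,"ry":0,"rz":0},{"hand":65,"x":0.4,"y":-0.9,"z":0,"rx":0,"ry":0,"rz":0},{"hand":65,"x":0,"y":0,"z":0,"rx":0,"ry":0,"rz":0},{"hand":65,"x":0,"y":0,"z":0,"rx":0,"ry":0,"rz":0}]'
python3 to.py '(.406,.229,.079)'
```

```text
clock: 10.22
ee_pos: [0.483, 0.1978, 0.0828]
tool_rot: [-180.0, -0.0, 91.0]
wrist_force: [-0.2, 0.5, 0.2]
gripper_width: 0.445
finger_force: 40.3
clock: 11.22
ee_pos: [0.4109, 0.2283, 0.1429]
tool_rot: [180.0, 0.0, 91.0]
wrist_force: [0.4, -1.4, -0.0]
gripper_width: 0.65
finger_force: 0.0
t 11.22 tcp [0.411 0.228 0.143] rpy [179.95    0.     91.017] w 55.3 F [ 0.441 -1.37  -0.043] q6 18.969120055315322
(.406,.229,.079) -> tool units [ 0.02  -0.123  1.598]
```

```bash
python3 -m handwheel '[{"hand":65,"x":0.02,"y":-0.1,"z":0.5,"rx":0,"ry":0,"rz":0},{"hand":65,"x":0,"y":0,"z":0.6,"rx":0,"ry":0,"rz":0},{"hand":65,"x":0,"y":0,"z":0.43,"rx":0,"ry":0,"rz":0},{"hand":65,"x":0,"y":0,"z":0,"rx":0,"ry":0,"rz":0},{"hand":20,"x":0,"y":0,"z":0,"rx":0,"ry":0,"rz":0},{"hand":20,"x":0,"y":0,"z":0,"rx":0,"ry":0,"rz":0},{"hand":20,"x":0,"y":0,"z":0,"rx":0,"ry":0,"rz":0},{"hand":20,"x":0,"y":0,"z":0,"rx":0,"ry":0,"rz":0}]'
python3 -m handwheel '[{"hand":20,"x":0,"y":0,"z":-0.1,"rx":0,"ry":0,"rz":0},{"hand":20,"x":0,"y":0,"z":-0.08,"rx":0,"ry":0,"rz":0},{"hand":20,"x":0,"y":0,"z":0,"rx":0,"ry":0,"rz":0}]'
python3 to.py '(.408,.197,.079)'
```

```text
clock: 12.22
ee_pos: [0.4069, 0.2291, 0.0821]
tool_rot: [179.9, -0.0, 91.0]
wrist_force: [-0.3, -0.5, 0.5]
gripper_width: 0.444
finger_force: 40.4
clock: 12.6
ee_pos: [0.4067, 0.229, 0.0891]
tool_rot: [180.0, -0.0, 91.0]
wrist_force: [-0.4, -0.4, -1.2]
gripper_width: 0.442
finger_force: 40.2
t 12.6 tcp [0.407 0.229 0.089] rpy [179.965  -0.012  90.994] w 37.6 F [-0.394 -0.434 -1.184] q6 19.248530511774916
(.408,.197,.079) -> tool units [-0.801  0.02   0.252]
```

```bash
python3 -m handwheel '[{"hand":20,"x":-0.2,"y":0,"z":0,"rx":0,"ry":0,"rz":0},{"hand":20,"x":-0.3,"y":0,"z":0,"rx":0,"ry":0,"rz":0},{"hand":20,"x":-0.3,"y":0,"z":0,"rx":0,"ry":0,"rz":0},{"hand":20,"x":0,"y":0,"z":0,"rx":0,"ry":0,"rz":0},{"hand":20,"x":0,"y":0,"z":0.1,"rx":0,"ry":0,"rz":0},{"hand":20,"x":0,"y":0,"z":0.05,"rx":0,"ry":0,"rz":0},{"hand":20,"x":0,"y":0,"z":0,"rx":0,"ry":0,"rz":0}]'
python3 -m handwheel '[{"hand":65,"x":0,"y":0,"z":0,"rx":0,"ry":0,"rz":0},{"hand":65,"x":0,"y":0,"z":0,"rx":0,"ry":0,"rz":0},{"hand":65,"x":0,"y":0,"z":-0.5,"rx":0,"ry":0,"rz":0},{"hand":65,"x":0,"y":0,"z":-1,"rx":0,"ry":0,"rz":0},{"hand":75,"x":-1,"y":0.2,"z":0,"rx":0,"ry":0,"rz":0},{"hand":75,"x":-1,"y":0.2,"z":0,"rx":0,"ry":0,"rz":0},{"hand":75,"x":-1,"y":0.3,"z":0,"rx":0,"ry":0,"rz":0},{"hand":75,"x":-1,"y":0.3,"z":0,"rx":0,"ry":0,"rz":0}]'
python3 -m handwheel '[{"hand":75,"x":-1,"y":0.3,"z":0,"rx":0,"ry":0,"rz":0},{"hand":75,"x":-0.9,"y":0.3,"z":0,"rx":0,"ry":0,"rz":0},{"hand":75,"x":0,"y":0,"z":0,"rx":0,"ry":0,"rz":0},{"hand":75,"x":0,"y":0,"z":0,"rx":0,"ry":0,"rz":0}]'
python3 - <<'E'
from h import *
snap("top","t3",(200,165,460,320),3)
E
python3 to.py '(.4737,-.044,.064)'
```

```text
clock: 13.48
ee_pos: [0.4068, 0.1971, 0.0824]
tool_rot: [-180.0, 0.0, 91.0]
wrist_force: [-0.3, -0.4, -0.6]
gripper_width: 0.442
finger_force: 40.3
clock: 14.48
ee_pos: [0.4502, 0.0365, 0.1432]
tool_rot: [179.9, -0.0, 91.0]
wrist_force: [-0.0, 0.7, 0.3]
gripper_width: 0.742
finger_force: 0.0
clock: 14.98
ee_pos: [0.4749, -0.0375, 0.1427]
tool_rot: [-180.0, -0.0, 91.0]
wrist_force: [1.1, 0.9, -0.4]
gripper_width: 0.747
finger_force: 0.0
t 15.03 tcp [ 0.475 -0.037  0.143] rpy [-179.99    -0.021   91.035] w 63.9 F [ 0.783  0.488 -0.489] q6 -14.490236425710714
(.4737,-.044,.064) -> tool units [-0.17  -0.031  1.966]
```

View pics/t3.png

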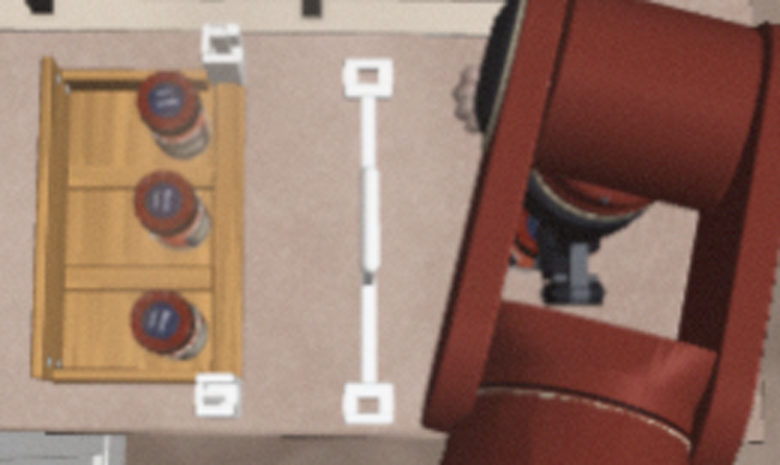

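All three old jars now stand at the front of their lanes, with caps at crop (168,98), (162,203) and (162,322). The keeper has not moved. Next I'll grip the nearer new jar.

```bash
python3 -m handwheel '[{"hand":75,"x":-0.16,"y":-0.03,"z":0.5,"rx":0,"ry":0,"rz":0},{"hand":75,"x":0,"y":0,"z":0.6,"rx":0,"ry":0,"rz":0},{"hand":75,"x":0,"y":0,"z":0.55,"rx":0,"ry":0,"rz":0},{"hand":75,"x":0,"y":0,"z":0.27,"rx":0,"ry":0,"rz":0},{"hand":20,"x":0,"y":0,"z":0,"rx":0,"ry":0,"rz":0},{"hand":20,"x":0,"y":0,"z":0,"rx":0,"ry":0,"rz":0},{"hand":20,"x":0,"y":0,"z":0,"rx":0,"ry":0,"rz":0},{"hand":20,"x":0,"y":0,"z":0,"rx":0,"ry":0,"rz":0}]' 60
python3 to.py
python3 -m handwheel '[{"hand":20,"x":0,"y":0,"z":-0.2,"rx":0,"ry":0,"rz":0},{"hand":20,"x":0,"y":0,"z":-0.8,"rx":0,"ry":0,"rz":0},{"hand":20,"x":0,"y":0,"z":-0.9,"rx":0,"ry":0,"rz":0},{"hand":20,"x":0,"y":0,"z":-0.9,"rx":0,"ry":0,"rz":0},{"hand":20,"x":0,"y":0,"z":-0.8,"rx":0,"ry":0,"rz":0},{"hand":20,"x":0,"y":0,"z":0,"rx":0,"ry":0,"rz":0},{"hand":20,"x":0,"y":0,"z":0,"rx":0,"ry":0,"rz":0}]'
python3 to.py '(.480,.2505,.206)'
cat > jars.py <<'E'
from fitrack import *
c,s=np.cos(p[2]),np.sin(p[2])
for t in((168,98),(162,203),(162,322)):
    o=onz("top",[T(t)],.117)[0];d=o[:2]-p[:2];print(o,"rack",c*d[0]+s*d[1],-s*d[0]+c*d[1])
E
python3 jars.py
```

```text
clock: 16.02
ee_pos: [0.4745, -0.0444, 0.0667]
tool_rot: [179.9, 0.0, 91.0]
wrist_force: [0.2, 0.3, 0.6]
gripper_width: 0.444
finger_force: 60.4
t 16.02 tcp [ 0.475 -0.044  0.067] rpy [179.925   0.017  90.99 ] w 37.7 F [0.185 0.297 0.551] q6 -15.300534040291303
clock: 16.9
ee_pos: [0.4734, -0.0442, 0.2089]
tool_rot: [-179.9, -0.0, 91.0]
wrist_force: [0.2, -0.2, -1.6]
gripper_width: 0.447
finger_force: 60.4
t 16.9 tcp [ 0.473 -0.044  0.209] rpy [-179.921   -0.021   90.991] w 38.0 F [ 0.151 -0.157 -1.572] q6 -15.301143619238811
(.480,.2505,.206) -> tool units [7.363 0.292 0.074]
[0.5504 0.1986 0.117 ] rack -0.02689486819974862 -0.06945053826237668
[0.482  0.2001 0.117 ] rack -0.024153853123361917 -0.001107848287615289
[0.4064 0.1977 0.117 ] rack -0.02527265156187804 0.07455068049648533
```

```bash
python3 -m handwheel '[{"hand":20,"x":0.8,"y":0.04,"z":0,"rx":0,"ry":0,"rz":0},{"hand":20,"x":0.97,"y":0.04,"z":0,"rx":0,"ry":0,"rz":0},{"hand":20,"x":0.97,"y":0.04,"z":0,"rx":0,"ry":0,"rz":0},{"hand":20,"x":0.97,"y":0.04,"z":0,"rx":0,"ry":0,"rz":0},{"hand":20,"x":0.97,"y":0.04,"z":0,"rx":0,"ry":0,"rz":0},{"hand":20,"x":0.97,"y":0.04,"z":0,"rx":0,"ry":0,"rz":0},{"hand":20,"x":0.97,"y":0.04,"z":0,"rx":0,"ry":0,"rz":0},{"hand":20,"x":0.7,"y":0.04,"z":0,"rx":0,"ry":0,"rz":0}]'
python3 -m handwheel '[{"hand":20,"x":0,"y":0,"z":0,"rx":0,"ry":0,"rz":0},{"hand":20,"x":0,"y":0,"z":0,"rx":0,"ry":0,"rz":0}]' >/dev/null
python3 -c '
from h import *
snap("side","s4",(330,120,490,300),3.3)'
python3 to.py '(.481,.2505,.079)'
```

```text
clock: 17.9
ee_pos: [0.4803, 0.2498, 0.2072]
tool_rot: [-179.8, 0.1, 91.1]
wrist_force: [-0.9, 0.1, -1.5]
gripper_width: 0.441
finger_force: 60.4
t 18.2 tcp [0.481 0.248 0.209] rpy [-179.893    0.058   90.951] w 37.6 F [-0.17 -0.72 -1.47] q6 18.422455241595138
(.481,.2505,.079) -> tool units [0.073 0.002 3.243]
```

View pics/s4.png

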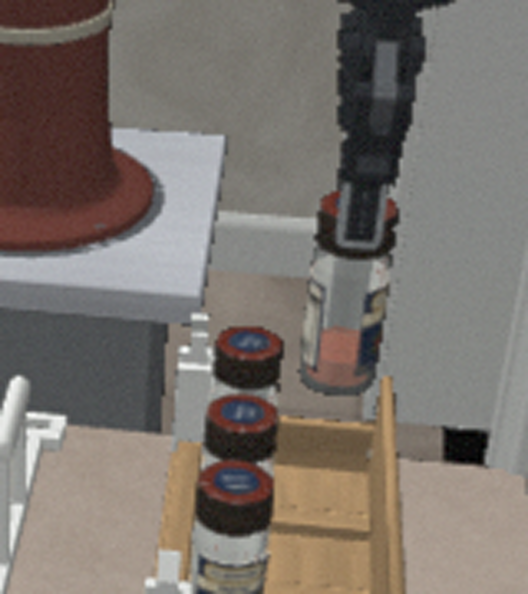

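The jar is held nearly upright above the middle lane's back place. I'll lower it now.

```bash
python3 -m handwheel '[{"hand":20,"x":0.05,"y":0,"z":0.6,"rx":0,"ry":0,"rz":0},{"hand":20,"x":0,"y":0,"z":0.6,"rx":0,"ry":0,"rz":0},{"hand":20,"x":0,"y":0,"z":0.6,"rx":0,"ry":0,"rz":0},{"hand":20,"x":0,"y":0,"z":0.6,"rx":0,"ry":0,"rz":0},{"hand":20,"x":0,"y":0,"z":0.5,"rx":0,"ry":0,"rz":0},{"hand":20,"x":0,"y":0,"z":0.2,"rx":0,"ry":0,"rz":0},{"hand":20,"x":0,"y":0,"z":0,"rx":0,"ry":0,"rz":0}]'
python3 to.py '(.481,.2505,.079)'
```

```text
clock: 19.08
ee_pos: [0.4815, 0.2504, 0.0856]
tool_rot: [-180.0, 0.0, 91.0]
wrist_force: [-0.4, 0.1, -0.8]
gripper_width: 0.446
finger_force: 60.5
t 19.07 tcp [0.482 0.25  0.086] rpy [-179.956    0.015   90.971] w 37.9 F [-0.444  0.111 -0.769] q6 18.642483294686688
(.481,.2505,.079) -> tool units [ 0.004 -0.013  0.164]
```

```bash
python3 -m handwheel '[{"hand":20,"x":0,"y":0,"z":0.08,"rx":0,"ry":0,"rz":0},{"hand":20,"x":0,"y":0,"z":0.06,"rx":0,"ry":0,"rz":0},{"hand":20,"x":0,"y":0,"z":0.03,"rx":0,"ry":0,"rz":0},{"hand":20,"x":0,"y":0,"z":0,"rx":0,"ry":0,"rz":0}]'
python3 -m handwheel '[{"hand":62,"x":0,"y":0,"z":0,"rx":0,"ry":0,"rz":0},{"hand":62,"x":0,"y":0,"z":0,"rx":0,"ry":0,"rz":0},{"hand":62,"x":0,"y":0,"z":0,"rx":0,"ry":0,"rz":0},{"hand":62,"x":0,"y":0,"z":-0.5,"rx":0,"ry":0,"rz":0},{"hand":62,"x":0,"y":0,"z":-1,"rx":0,"ry":0,"rz":0},{"hand":62,"x":0,"y":0,"z":-0.8,"rx":0,"ry":0,"rz":0},{"hand":62,"x":-1,"y":0,"z":0,"rx":0,"ry":0,"rz":0},{"hand":62,"x":-1,"y":0,"z":0,"rx":0,"ry":0,"rz":0}]'
python3 to.py '(.5797,-.124,.15)'
```

```text
clock: 19.58
ee_pos: [0.4817, 0.2507, 0.0792]
tool_rot: [180.0, -0.0, 91.0]
wrist_force: [0.0, 0.1, -1.0]
gripper_width: 0.445
finger_force: 60.5
clock: 20.58
ee_pos: [0.4839, 0.1703, 0.1738]
tool_rot: [179.8, -0.0, 91.1]
wrist_force: [-0.4, -0.4, 0.3]
gripper_width: 0.619
finger_force: 0.0
t 20.57 tcp [0.484 0.17  0.174] rpy [179.79   -0.03   91.077] w 52.6 F [-0.38  -0.443  0.345] q6 9.99538207697914
(.5797,-.124,.15) -> tool units [-7.4    2.254  0.6  ]
```

```bash
python3 -m handwheel '[{"hand":75,"x":-0.95,"y":0.28,"z":0,"rx":0,"ry":0,"rz":0},{"hand":75,"x":-0.95,"y":0.28,"z":0,"rx":0,"ry":0,"rz":0},{"hand":75,"x":-0.95,"y":0.28,"z":0,"rx":0,"ry":0,"rz":0},{"hand":75,"x":-0.95,"y":0.28,"z":0,"rx":0,"ry":0,"rz":0},{"hand":75,"x":-0.95,"y":0.28,"z":0,"rx":0,"ry":0,"rz":0},{"hand":75,"x":-0.95,"y":0.28,"z":0,"rx":0,"ry":0,"rz":0},{"hand":75,"x":-0.95,"y":0.28,"z":0,"rx":0,"ry":0,"rz":0},{"hand":75,"x":-0.75,"y":0.29,"z":0.5,"rx":0,"ry":0,"rz":0}]' > /dev/null
python3 -m handwheel '[{"hand":75,"x":0,"y":0,"z":0,"rx":0,"ry":0,"rz":0},{"hand":75,"x":0,"y":0,"z":0,"rx":0,"ry":0,"rz":0}]'
python3 -c '
from h import *
a=np.hstack([cv2.resize(optics.snapshot(n)[:,:,::-1][b:b+150,x:x+200],None,fx=2,fy=2) for n,x,b in(("top",200,170),("side",190,170))])
a=cv2.imwrite("pics/a5.png",a)'
python3 to.py '(.5797,-.124,.0665)'
```

```text
clock: 21.82
ee_pos: [0.5784, -0.1234, 0.1523]
tool_rot: [179.9, -0.0, 91.0]
wrist_force: [-0.0, -0.2, -0.3]
gripper_width: 0.752
finger_force: 0.0
t 21.93 tcp [ 0.579 -0.123  0.152] rpy [179.909   0.02   91.055] w 63.6 F [ 0.381 -0.098  0.509] q6 -20.2704481686001
(.5797,-.124,.0665) -> tool units [-0.026  0.026  2.148]
```

View pics/a5.png

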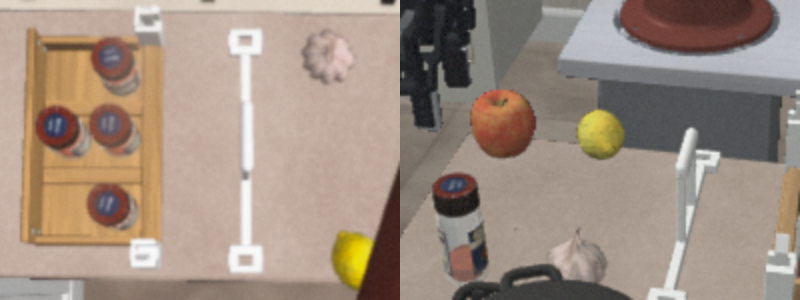

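```bash
python3 -c '
from h import *
print((proj("side",[(.579,-.123,.152),(.579,-.123,.18),(.58,-.124,.105)])-[190,170])*2+[400,0])'
```

```text
[[448.76227195 138.48331163]
 [444.63592544 110.94331419]
 [453.90180741 183.13348789]]
```

```bash
python3 -m handwheel '[{"hand":75,"x":-0.02,"y":0.02,"z":0.6,"rx":0,"ry":0,"rz":0},{"hand":75,"x":0,"y":0,"z":0.6,"rx":0,"ry":0,"rz":0},{"hand":75,"x":0,"y":0,"z":0.6,"rx":0,"ry":0,"rz":0},{"hand":75,"x":0,"y":0,"z":0.3,"rx":0,"ry":0,"rz":0},{"hand":20,"x":0,"y":0,"z":0,"rx":0,"ry":0,"rz":0},{"hand":20,"x":0,"y":0,"z":0,"rx":0,"ry":0,"rz":0},{"hand":20,"x":0,"y":0,"z":0,"rx":0,"ry":0,"rz":0},{"hand":20,"x":0,"y":0,"z":0,"rx":0,"ry":0,"rz":0}]' 60
python3 to.py
python3 -m handwheel '[{"hand":20,"x":0,"y":0,"z":-0.2,"rx":0,"ry":0,"rz":0},{"hand":20,"x":0,"y":0,"z":-0.8,"rx":0,"ry":0,"rz":0},{"hand":20,"x":0,"y":0,"z":-0.9,"rx":0,"ry":0,"rz":0},{"hand":20,"x":0,"y":0,"z":-0.9,"rx":0,"ry":0,"rz":0},{"hand":20,"x":0,"y":0,"z":-0.8,"rx":0,"ry":0,"rz":0},{"hand":20,"x":0,"y":0,"z":0,"rx":0,"ry":0,"rz":0},{"hand":20,"x":0,"y":0,"z":0,"rx":0,"ry":0,"rz":0}]'
python3 to.py '(.552,.2515,.206)'
```

```text
clock: 22.92
ee_pos: [0.5797, -0.1248, 0.0682]
tool_rot: [179.9, 0.0, 91.0]
wrist_force: [-0.7, 0.7, 1.2]
gripper_width: 0.444
finger_force: 60.4
t 22.93 tcp [ 0.58  -0.125  0.068] rpy [179.9     0.035  90.989] w 37.7 F [-0.739  0.694  1.175] q6 -20.325074535552286
clock: 23.8
ee_pos: [0.5782, -0.1243, 0.2096]
tool_rot: [-179.9, -0.0, 91.0]
wrist_force: [-0.4, -0.7, -1.9]
gripper_width: 0.444
finger_force: 60.4
t 23.8 tcp [ 0.578 -0.124  0.21 ] rpy [-179.886   -0.041   90.991] w 37.7 F [-0.394 -0.666 -1.886] q6 -20.327804425252577
(.552,.2515,.206) -> tool units [ 9.405 -0.493  0.097]
```

```bash
python3 -m handwheel '[{"hand":20,"x":0.7,"y":-0.05,"z":0,"rx":0,"ry":0,"rz":0},{"hand":20,"x":0.95,"y":-0.05,"z":0,"rx":0,"ry":0,"rz":0},{"hand":20,"x":0.95,"y":-0.05,"z":0,"rx":0,"ry":0,"rz":0},{"hand":20,"x":0.95,"y":-0.05,"z":0,"rx":0,"ry":0,"rz":0},{"hand":20,"x":0.95,"y":-0.05,"z":0,"rx":0,"ry":0,"rz":0},{"hand":20,"x":0.95,"y":-0.05,"z":0,"rx":0,"ry":0,"rz":0},{"hand":20,"x":0.95,"y":-0.05,"z":0,"rx":0,"ry":0,"rz":0},{"hand":20,"x":0.95,"y":-0.05,"z":0,"rx":0,"ry":0,"rz":0}]' >/dev/null
python3 -m handwheel '[{"hand":20,"x":0.95,"y":-0.05,"z":0,"rx":0,"ry":0,"rz":0},{"hand":20,"x":0.75,"y":-0.05,"z":0,"rx":0,"ry":0,"rz":0},{"hand":20,"x":0.3,"y":0,"z":0,"rx":0,"ry":0,"rz":0},{"hand":20,"x":0,"y":0,"z":0,"rx":0,"ry":0,"rz":0},{"hand":20,"x":0,"y":0,"z":0,"rx":0,"ry":0,"rz":0}]'
python3 to.py '(.552,.2515,.081)'
```

```text
clock: 25.42
ee_pos: [0.5525, 0.248, 0.2105]
tool_rot: [-179.9, 0.0, 90.9]
wrist_force: [0.0, -0.3, -1.3]
gripper_width: 0.444
finger_force: 60.4
t 25.43 tcp [0.552 0.248 0.21 ] rpy [-179.95     0.046   90.939] w 37.8 F [ 0.007 -0.329 -1.284] q6 16.218259254698474
(.552,.2515,.081) -> tool units [ 0.089 -0.008  3.237]
```

```bash
python3 -m handwheel '[{"hand":20,"x":0.06,"y":0,"z":0.6,"rx":0,"ry":0,"rz":0},{"hand":20,"x":0,"y":0,"z":0.6,"rx":0,"ry":0,"rz":0},{"hand":20,"x":0,"y":0,"z":0.6,"rx":0,"ry":0,"rz":0},{"hand":20,"x":0,"y":0,"z":0.6,"rx":0,"ry":0,"rz":0},{"hand":20,"x":0,"y":0,"z":0.5,"rx":0,"ry":0,"rz":0},{"hand":20,"x":0,"y":0,"z":0.2,"rx":0,"ry":0,"rz":0},{"hand":20,"x":0,"y":0,"z":0,"rx":0,"ry":0,"rz":0}]'
python3 to.py '(.552,.2505,.0800)'
```

```text
clock: 26.3
ee_pos: [0.5524, 0.2512, 0.0868]
tool_rot: [-180.0, 0.0, 91.0]
wrist_force: [-1.0, 0.8, -0.7]
gripper_width: 0.443
finger_force: 60.4
t 26.3 tcp [0.552 0.251 0.087] rpy [-179.963    0.013   90.972] w 37.6 F [-0.968  0.824 -0.683] q6 16.457090279586783
(.552,.2505,.0800) -> tool units [-0.016 -0.01   0.17 ]
```

```bash
python3 -m handwheel '[{"hand":20,"x":0,"y":0,"z":0.08,"rx":0,"ry":0,"rz":0},{"hand":20,"x":0,"y":0,"z":0.06,"rx":0,"ry":0,"rz":0},{"hand":20,"x":0,"y":0,"z":0.03,"rx":0,"ry":0,"rz":0},{"hand":20,"x":0,"y":0,"z":0.01,"rx":0,"ry":0,"rz":0}]'
python3 -m handwheel '[{"hand":62,"x":0,"y":0,"z":0,"rx":0,"ry":0,"rz":0},{"hand":62,"x":0,"y":0,"z":0,"rx":0,"ry":0,"rz":0},{"hand":62,"x":0,"y":0,"z":0,"rx":0,"ry":0,"rz":0},{"hand":62,"x":0,"y":0,"z":-0.5,"rx":0,"ry":0,"rz":0},{"hand":62,"x":0,"y":0,"z":-1,"rx":0,"ry":0,"rz":0},{"hand":62,"x":0,"y":0,"z":-1,"rx":0,"ry":0,"rz":0},{"hand":62,"x":-1,"y":0,"z":-0.5,"rx":0,"ry":0,"rz":0},{"hand":62,"x":-1,"y":0,"z":0,"rx":0,"ry":0,"rz":0}]'
python3 -m handwheel '[{"hand":62,"x":-1,"y":0,"z":0,"rx":0,"ry":0,"rz":0},{"hand":62,"x":-1,"y":0,"z":0,"rx":0,"ry":0,"rz":0},{"hand":62,"x":-1,"y":0,"z":0,"rx":0,"ry":0,"rz":0},{"hand":62,"x":-1,"y":0,"z":0,"rx":0,"ry":0,"rz":0},{"hand":62,"x":-1,"y":0,"z":0,"rx":0,"ry":0,"rz":0},{"hand":62,"x":-1,"y":0,"z":0,"rx":0,"ry":0,"rz":0},{"hand":62,"x":-1,"y":0,"z":0,"rx":0,"ry":0,"rz":0},{"hand":62,"x":-1,"y":0,"z":0,"rx":0,"ry":0,"rz":0}]' > /dev/null
python3 -m handwheel '[{"hand":62,"x":0,"y":0,"z":0,"rx":0,"ry":0,"rz":10},{"hand":62,"x":0,"y":0,"z":0,"rx":0,"ry":0,"rz":10},{"hand":62,"x":0,"y":0,"z":0,"rx":0,"ry":0,"rz":10},{"hand":62,"x":0,"y":0,"z":0,"rx":0,"ry":0,"rz":10},{"hand":62,"x":0,"y":0,"z":0,"rx":0,"ry":0,"rz":10},{"hand":62,"x":0,"y":0,"z":0,"rx":0,"ry":0,"rz":10},{"hand":62,"x":0,"y":0,"z":0,"rx":0,"ry":0,"rz":10},{"hand":62,"x":0,"y":0,"z":0,"rx":0,"ry":0,"rz":10}]' > /dev/null
python3 -m handwheel '[{"hand":62,"x":0,"y":0,"z":0,"rx":0,"ry":0,"rz":10},{"hand":62,"x":0,"y":0,"z":0,"rx":0,"ry":0,"rz":0}]'
python3 -c '
from h import *
im=[cv2.resize(optics.snapshot(n)[:,:,::-1][b:b+h,x:x+w],None,fx=800/w/2,fy=800/w/2,interpolation=cv2.INTER_CUBIC) for n,x,b,w,h in(("top",205,165,140,150),("side",310,205,140,150))]
cv2.imwrite("pics/a6.png",np.hstack(im))'
python3 to.py
```

```text
clock: 26.8
ee_pos: [0.5526, 0.2516, 0.0802]
tool_rot: [180.0, -0.0, 91.0]
wrist_force: [-0.7, -0.4, 0.9]
gripper_width: 0.436
finger_force: 60.5
clock: 27.8
ee_pos: [0.5557, 0.1713, 0.205]
tool_rot: [179.6, -0.1, 91.1]
wrist_force: [0.6, -0.6, 0.9]
gripper_width: 0.618
finger_force: 0.0
clock: 30.05
ee_pos: [0.5598, -0.1486, 0.2015]
tool_rot: [180.0, -0.1, 1.1]
wrist_force: [0.7, 1.4, 0.8]
gripper_width: 0.624
finger_force: 0.0
t 30.15 tcp [ 0.56  -0.149  0.201] rpy [179.969  -0.072   1.148] w 52.8 F [ 0.731 -0.209 -0.055] q6 66.62575308702264
```

View pics/a6.png

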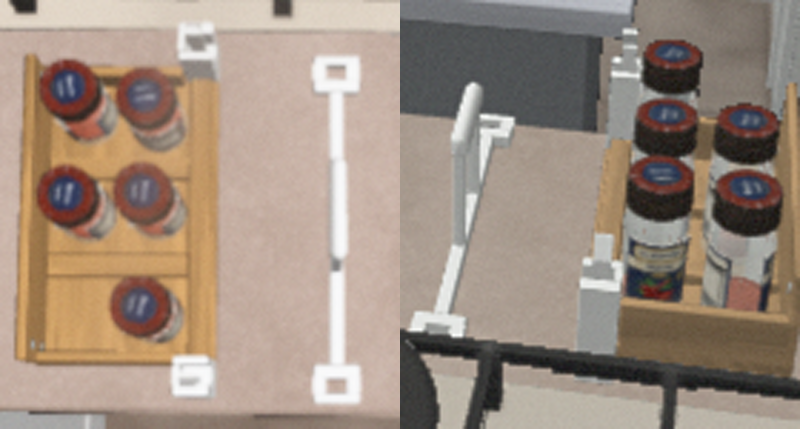

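Five jars stand upright: old ones in front, new ones at the back of lanes 1 and 2. The keeper is still at crop column 336, eyes at rows 73 and 384. I'll go to its handle.

```bash
python3 to.py '(.4765,.0685,.2)'
python3 -m handwheel '[{"hand":60,"x":-0.35,"y":-0.9,"z":0,"rx":0,"ry":0,"rz":0},{"hand":60,"x":-0.35,"y":-0.9,"z":0,"rx":0,"ry":0,"rz":0},{"hand":60,"x":-0.35,"y":-0.9,"z":0,"rx":0,"ry":0,"rz":0},{"hand":60,"x":-0.35,"y":-0.9,"z":0,"rx":0,"ry":0,"rz":0},{"hand":60,"x":-0.35,"y":-0.9,"z":0,"rx":0,"ry":0,"rz":0},{"hand":60,"x":-0.35,"y":-0.9,"z":0,"rx":0,"ry":0,"rz":0},{"hand":60,"x":0,"y":0,"z":1,"rx":0,"ry":0,"rz":0},{"hand":60,"x":0,"y":0,"z":0,"rx":0,"ry":0,"rz":0}]'
python3 to.py '(.4765,.0685,.074)'
```

```text
t 30.15 tcp [ 0.56  -0.149  0.201] rpy [179.969  -0.072   1.148] w 52.8 F [ 0.731 -0.209 -0.055] q6 66.62575308702264
(.4765,.0685,.2) -> tool units [-1.97  -5.467  0.02 ]
clock: 31.15
ee_pos: [0.4692, 0.0665, 0.1571]
tool_rot: [-180.0, 0.4, 1.1]
wrist_force: [0.6, -0.3, 0.7]
gripper_width: 0.603
finger_force: 0.0
t 31.15 tcp [0.469 0.066 0.157] rpy [-179.99     0.353    1.134] w 51.3 F [ 0.593 -0.287  0.689] q6 87.92606275477317
(.4765,.0685,.074) -> tool units [ 0.196 -0.046  2.077]
```

```bash
python3 -m handwheel '[{"hand":60,"x":0.17,"y":-0.04,"z":0,"rx":0,"ry":0,"rz":0.1},{"hand":60,"x":0,"y":0,"z":0.5,"rx":0,"ry":0,"rz":0},{"hand":60,"x":0,"y":0,"z":0.5,"rx":0,"ry":0,"rz":0},{"hand":60,"x":0,"y":0,"z":0.5,"rx":0,"ry":0,"rz":0},{"hand":60,"x":0,"y":0,"z":0.5,"rx":0,"ry":0,"rz":0},{"hand":60,"x":0,"y":0,"z":0,"rx":0,"ry":0,"rz":0}]'
python3 -m handwheel '[{"hand":5,"x":0,"y":0,"z":0,"rx":0,"ry":0,"rz":0},{"hand":5,"x":0,"y":0,"z":0,"rx":0,"ry":0,"rz":0},{"hand":5,"x":0,"y":0,"z":0,"rx":0,"ry":0,"rz":0},{"hand":5,"x":0,"y":0,"z":0,"rx":0,"ry":0,"rz":0},{"hand":5,"x":0,"y":0,"z":0,"rx":0,"ry":0,"rz":0},{"hand":5,"x":0,"y":0,"z":0,"rx":0,"ry":0,"rz":0}]' 80
python3 to.py '(.4765,.0685,.074)'
```

```text
clock: 31.9
ee_pos: [0.477, 0.0675, 0.0778]
tool_rot: [-180.0, 0.2, 0.9]
wrist_force: [-1.5, -0.3, -0.2]
gripper_width: 0.606
finger_force: 0.0
clock: 32.65
ee_pos: [0.4784, 0.0678, 0.0799]
tool_rot: [-180.0, -0.0, 0.9]
wrist_force: [0.2, 0.3, 0.1]
gripper_width: 0.049
finger_force: 0.0
t 32.65 tcp [0.478 0.068 0.08 ] rpy [-179.997   -0.002    0.897] w 4.2 F [0.222 0.333 0.061] q6 88.33343601226457
(.4765,.0685,.074) -> tool units [-0.048 -0.018  0.148]
```

The grip closed on nothing (4.2 mm, 0 N), so the keeper has probably been knocked. I'll look again.

```bash
python3 -c '
from h import *
im=[cv2.resize(optics.snapshot(n)[:,:,::-1][b:b+h,x:x+w],None,fx=400/w,fy=400/w,interpolation=cv2.INTER_CUBIC) for n,x,b,w,h in(("top",205,165,200,220),("side",220,180,200,220))]
cv2.imwrite("pics/a7.png",np.hstack(im))'
```

```text
(no output)
```

View pics/a7.png

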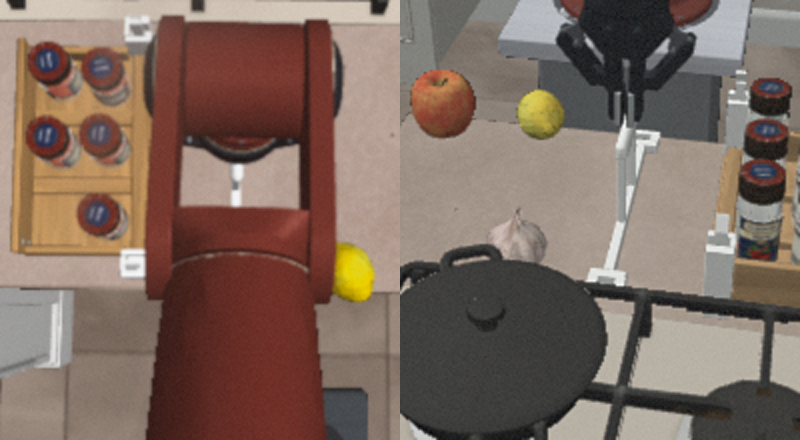

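```bash
python3 -c '
from h import *
print((proj("side",[(.478,.068,.08),(.478,.068,.099),(.478,.068,.102),(.512,.068,.102),(.442,.068,.102),(.512,.068,.012)])-[220,180])*2+[400,0])
im=optics.snapshot("side")[:,:,::-1][200:290,285:375]
cv2.imwrite("pics/s8.png",cv2.resize(im,None,fx=6.5,fy=6.5,interpolation=cv2.INTER_CUBIC))'
```

```text
[[625.47834949 143.86654548]
 [625.53457921 127.34624738]
 [625.54357687 124.70493316]
 [619.2181672  144.77044726]
 [631.85233574 104.69266511]
 [619.2733355  221.39855176]]
```

View pics/s8.png

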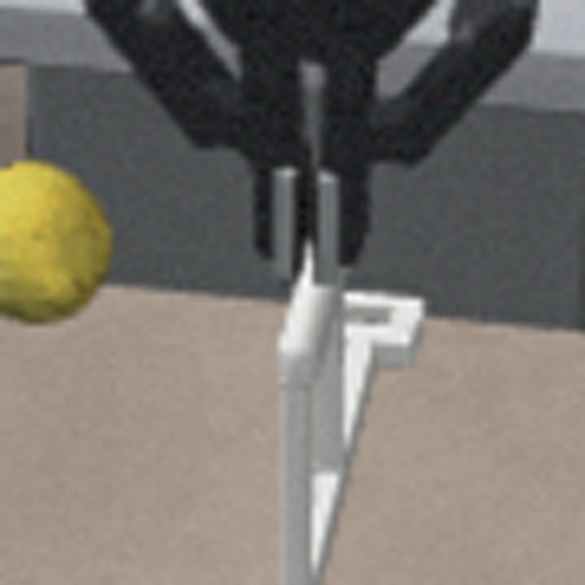

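```bash
python3 -c '
from h import *
print((proj("side",[(.4815,.249,.209),(.4815,.249,.23),(.4815,.249,.247),(.4815,.249,.142)])-[330,120])*3.3)
s=telemetry.sense();print(s)'
python3 to.py
```

```text
[[352.10757785 269.06518415]
 [356.85413012 233.03548385]
 [360.7937115  203.14720937]
 [337.79142367 377.86255806]]
{'clock': 32.8, 'joints': array([-7.66667592e-01, -1.03470142e+01,  1.17602005e+02,  1.12386800e-03,
        7.27495291e+01,  8.83378705e+01]), 'dq': array([-0.01463567, -0.08271373, -0.03063644,  0.13553018, -0.06317801,
       -0.00332095]), 'joint_torque': array([ 6.39320388e-04, -2.64348954e+01, -3.43265498e+01, -4.93942696e-05,
        4.55565851e-04, -3.55788836e-05]), 'ee_pos': array([0.47840452, 0.06781051, 0.0798615 ]), 'tool_rot': array([-1.79998796e+02,  4.48678050e-03,  8.95128581e-01]), 'wrist_force': array([-0.14154163,  0.4136408 ,  0.48453031]), 'ft_torque': array([0.0498077 , 0.03518515, 0.04229539]), 'finger_force': 0.0, 'gripper_width': 0.04815848656678699}
t 32.8 tcp [0.478 0.068 0.08 ] rpy [-179.999    0.004    0.895] w 4.1 F [-0.142  0.414  0.485] q6 88.3378705495117
```

The fingertips are visible just above the bar, about 20 mm higher than the reported TCP. I'll open, go 28 mm lower and close again.

```bash
python3 -m handwheel '[{"hand":60,"x":0,"y":0,"z":-0.1,"rx":0,"ry":0,"rz":0},{"hand":60,"x":0,"y":0,"z":0,"rx":0,"ry":0,"rz":0},{"hand":60,"x":0,"y":0,"z":0,"rx":0,"ry":0,"rz":0},{"hand":60,"x":0,"y":0,"z":0.4,"rx":0,"ry":0,"rz":0},{"hand":60,"x":0,"y":0,"z":0.4,"rx":0,"ry":0,"rz":0},{"hand":60,"x":0,"y":0,"z":0,"rx":0,"ry":0,"rz":0}]'
python3 -m handwheel '[{"hand":5,"x":0,"y":0,"z":0,"rx":0,"ry":0,"rz":0},{"hand":5,"x":0,"y":0,"z":0,"rx":0,"ry":0,"rz":0},{"hand":5,"x":0,"y":0,"z":0,"rx":0,"ry":0,"rz":0},{"hand":5,"x":0,"y":0,"z":0,"rx":0,"ry":0,"rz":0},{"hand":5,"x":0,"y":0,"z":0,"rx":0,"ry":0,"rz":0},{"hand":5,"x":0,"y":0,"z":0,"rx":0,"ry":0,"rz":0}]' 80
python3 to.py
```

```text
clock: 33.55
ee_pos: [0.4762, 0.0678, 0.049]
tool_rot: [-180.0, 0.3, 0.9]
wrist_force: [1.0, 0.2, -1.1]
gripper_width: 0.599
finger_force: 0.0
clock: 34.3
ee_pos: [0.479, 0.0679, 0.0526]
tool_rot: [-180.0, -0.1, 0.9]
wrist_force: [0.5, 1.2, 3.6]
gripper_width: 0.119
finger_force: 79.8
t 34.3 tcp [0.479 0.068 0.053] rpy [-179.994   -0.073    0.899] w 10.1 F [0.511 1.22  3.614] q6 88.33564450910175
```

```bash
python3 -m handwheel '[{"hand":5,"x":0,"y":0,"z":-0.2,"rx":0,"ry":0,"rz":0},{"hand":5,"x":0,"y":0,"z":-0.6,"rx":0,"ry":0,"rz":0},{"hand":5,"x":0,"y":0,"z":-0.7,"rx":0,"ry":0,"rz":0},{"hand":5,"x":0,"y":0,"z":-0.7,"rx":0,"ry":0,"rz":0},{"hand":5,"x":0,"y":0,"z":-0.7,"rx":0,"ry":0,"rz":0},{"hand":5,"x":0,"y":0,"z":-0.4,"rx":0,"ry":0,"rz":0},{"hand":5,"x":0,"y":0,"z":0,"rx":0,"ry":0,"rz":0},{"hand":5,"x":0,"y":0,"z":0,"rx":0,"ry":0,"rz":0}]'
python3 -m handwheel '[{"hand":5,"x":0,"y":-0.4,"z":0,"rx":0,"ry":0,"rz":0},{"hand":5,"x":0,"y":-0.5,"z":0,"rx":0,"ry":0,"rz":0},{"hand":5,"x":0.05,"y":-0.5,"z":0,"rx":0,"ry":0,"rz":0},{"hand":5,"x":0.05,"y":-0.5,"z":0,"rx":0,"ry":0,"rz":-0.1},{"hand":5,"x":0,"y":-0.35,"z":0,"rx":0,"ry":0,"rz":0},{"hand":5,"x":0,"y":-0.15,"z":0,"rx":0,"ry":0,"rz":0},{"hand":5,"x":0,"y":0,"z":0,"rx":0,"ry":0,"rz":0},{"hand":5,"x":0,"y":0,"z":0,"rx":0,"ry":0,"rz":0}]'
python3 -c '
from h import *
t,s=[optics.snapshot(n)[:,:,::-1] for n in("top","side")]
cv2.imwrite("pics/raw_t9.png",t);cv2.imwrite("pics/raw_s9.png",s)
def c(i,a,b,w,h,k):return cv2.resize(i[b:b+h,a:a+w],None,fx=k,fy=k,interpolation=cv2.INTER_CUBIC)
out=np.vstack([np.hstack([c(t,250,150,55,42,7),c(t,250,275,55,42,7)]),np.hstack([c(s,350,250,55,42,7),c(s,360,180,55,42,7)])])
cv2.imwrite("pics/a9.png",out)'
python3 to.py '(.4815,.1663,.185)'
```

```text
clock: 35.3
ee_pos: [0.4776, 0.0678, 0.1824]
tool_rot: [-180.0, 0.1, 0.9]
wrist_force: [-0.3, -1.1, -1.7]
gripper_width: 0.123
finger_force: 79.2
clock: 36.3
ee_pos: [0.4809, 0.1634, 0.1838]
tool_rot: [180.0, 0.0, 1.0]
wrist_force: [0.6, -0.3, -1.1]
gripper_width: 0.121
finger_force: 79.2
t 36.4 tcp [0.481 0.163 0.184] rpy [179.996  -0.006   0.949] w 9.9 F [-0.26   0.593 -0.811] q6 99.41832995233946
(.4815,.1663,.185) -> tool units [ 0.014 -0.073 -0.027]
```

View pics/a9.png

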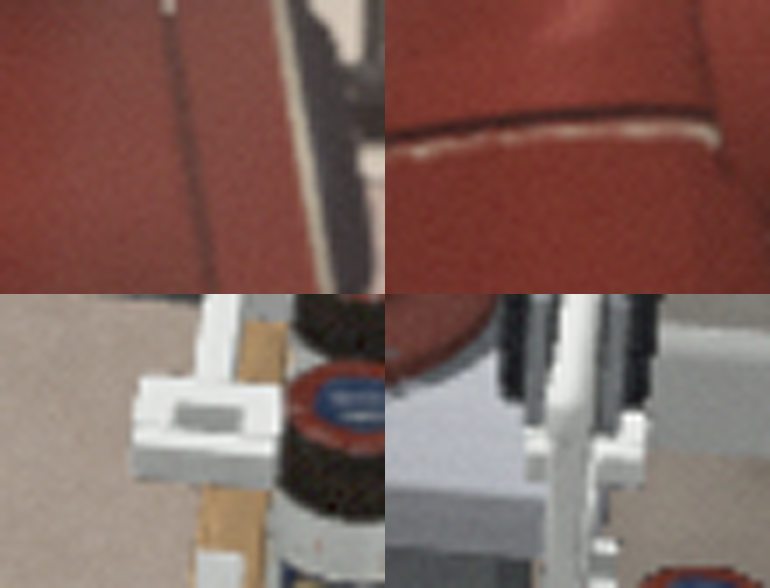

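```bash
cat > al.py <<'E'
from fitrack import *
s=telemetry.sense();zt=float(s["ee_pos"][2])-.0526+.012
print("z top",zt)
def chk(y,eye,hook):
    sg=np.sign(y)
    base=rw(p,[-.058,y,zt])
    off=np.array(hook)-proj("side",rw(p,[-.058,sg*.12,.106]))[0]
    pred=proj("side",base)[0]+off
    J=np.c_[[proj("side",base+d)[0]-proj("side",base)[0] for d in([.001,0,0],[0,.001,0])]].T
    print("pred",pred,"obs",eye,"keeper must move world mm",np.linalg.solve(J,pred-np.array(eye)),"J",J.ravel())
chk(-.117,(379.7,267.4),(381.3,287.))
chk(.117,(388.7,201.6),(390.6,215.8))
E
python3 al.py
```

```text
z top 0.14333907595551276
pred [382.6789 267.7405] obs (379.7, 267.4) keeper must move world mm [0.081 4.832] J [-0.0572  0.6174  0.3598  0.0644]
pred [391.6951 200.4061] obs (388.7, 201.6) keeper must move world mm [-6.018   5.4988] J [-0.0393  0.5017  0.2362  0.0413]
```

```bash
cat >> al.py <<'E'
print("--- edges")
for P,row,hy,hrow in(((-.058,-.130,zt-.012),276.7,-.12,286.8),((-.058,-.130,zt),250+(447-294)/7,-.12,286.8),((-.058,-.104,zt),250+(378-294)/7,-.12,286.8),((-.058,.130,zt),197.,.12,215.6)):
    b=rw(p,[P]);off=hrow-proj("side",rw(p,[-.058,hy,.106]))[0][1]
    pr=proj("side",b+[0,-.005,0])[0][1]+off
    print(P,"pred",pr,"obs",row,"move x mm",(pr-row)/(proj("side",b+[.001,0,0])[0][1]-proj("side",b)[0][1]),"hook off",off)
E
python3 al.py | sed -n '/edges/,$p'
```

```text
--- edges
(-0.058, -0.13, 0.13133907595551275) pred 277.92429120970445 obs 276.7 move x mm 3.287864836217879 hook off 0.20439444376819438
(-0.058, -0.13, 0.14333907595551276) pred 271.9579630290876 obs 271.85714285714283 move x mm 0.27297369207822636 hook off 0.20439444376819438
(-0.058, -0.104, 0.14333907595551276) pred 262.60121119349174 obs 262.0 move x mm 1.7148990806893667 hook off 0.20439444376819438
(-0.058, 0.13, 0.14333907595551276) pred 196.95956522714928 obs 197.0 move x mm -0.17483903072778786 hook off 1.212862916069497
```

```bash
python3 -m handwheel '[{"hand":5,"x":0.02,"y":-0.12,"z":0,"rx":0,"ry":0,"rz":0},{"hand":5,"x":0,"y":0,"z":0.25,"rx":0,"ry":0,"rz":0},{"hand":5,"x":0,"y":0,"z":0.2,"rx":0,"ry":0,"rz":0},{"hand":5,"x":0,"y":0,"z":0.0,"rx":0,"ry":0,"rz":0},{"hand":5,"x":0,"y":0,"z":0,"rx":0,"ry":0,"rz":0}]'
python3 -c '
from h import *
s=optics.snapshot("side")[:,:,::-1]
def c(i,a,b,w,h,k):return cv2.resize(i[b:b+h,a:a+w],None,fx=k,fy=k,interpolation=cv2.INTER_CUBIC)
cv2.imwrite("pics/a10.png",np.hstack([c(s,350,255,50,50,8),c(s,360,190,50,50,8)]))'
python3 to.py '(.4815,.168,.168)'
```

```text
clock: 37.02
ee_pos: [0.4816, 0.1686, 0.1658]
tool_rot: [180.0, 0.0, 1.0]
wrist_force: [0.2, -0.3, -0.6]
gripper_width: 0.122
finger_force: 79.2
t 37.08 tcp [0.482 0.169 0.166] rpy [-179.996   -0.019    0.989] w 10.9 F [-0.718 -0.612 -1.018] q6 99.94500368164444
(.4815,.168,.168) -> tool units [-0.007  0.016 -0.047]
```

View pics/a10.png

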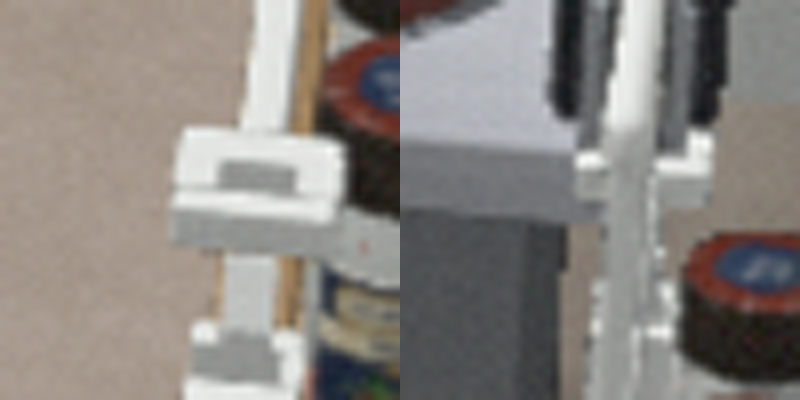

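The near eye (hole column 257) sits over the hook (column 251), which matches the expected parallax. I'll lower slowly and watch the force.

```bash
python3 -m handwheel '[{"hand":5,"x":0,"y":0,"z":0.15,"rx":0,"ry":0,"rz":0},{"hand":5,"x":0,"y":0,"z":0.05,"rx":0,"ry":0,"rz":0},{"hand":5,"x":0,"y":0,"z":0.05,"rx":0,"ry":0,"rz":0},{"hand":5,"x":0,"y":0,"z":0,"rx":0,"ry":0,"rz":0}]' 110
python3 to.py
python3 -m handwheel '[{"hand":5,"x":0,"y":0,"z":0.05,"rx":0,"ry":0,"rz":0},{"hand":5,"x":0,"y":0,"z":0.05,"rx":0,"ry":0,"rz":0},{"hand":5,"x":0,"y":0,"z":0,"rx":0,"ry":0,"rz":0}]'; python3 to.py
```

```text
clock: 37.58
ee_pos: [0.4816, 0.1686, 0.1557]
tool_rot: [180.0, 0.0, 1.0]
wrist_force: [-0.1, -0.1, -1.5]
gripper_width: 0.115
finger_force: 111.3
t 37.58 tcp [0.482 0.169 0.156] rpy [179.997   0.011   0.993] w 9.8 F [-0.078 -0.142 -1.482] q6 99.94418358227468
clock: 37.95
ee_pos: [0.4818, 0.1686, 0.1519]
tool_rot: [-180.0, -0.0, 1.0]
wrist_force: [0.4, 0.1, -0.4]
gripper_width: 0.112
finger_force: 111.3
t 37.95 tcp [0.482 0.169 0.152] rpy [-180.      -0.021    0.993] w 9.5 F [ 0.415  0.076 -0.45 ] q6 99.94481077471384
```

```bash
for i in 1; do python3 -m handwheel '[{"hand":5,"x":0,"y":0,"z":0.05,"rx":0,"ry":0,"rz":0},{"hand":5,"x":0,"y":0,"z":0.05,"rx":0,"ry":0,"rz":0},{"hand":5,"x":0,"y":0,"z":0.05,"rx":0,"ry":0,"rz":0},{"hand":5,"x":0,"y":0,"z":0,"rx":0,"ry":0,"rz":0}]'; done; python3 to.py
python3 -m handwheel '[{"hand":5,"x":0,"y":0,"z":0.05,"rx":0,"ry":0,"rz":0},{"hand":5,"x":0,"y":0,"z":0.05,"rx":0,"ry":0,"rz":0},{"hand":5,"x":0,"y":0,"z":0.05,"rx":0,"ry":0,"rz":0},{"hand":5,"x":0,"y":0,"z":0,"rx":0,"ry":0,"rz":0}]'; python3 to.py
```

```text
clock: 38.45
ee_pos: [0.4821, 0.1687, 0.1465]
tool_rot: [-180.0, -0.1, 1.0]
wrist_force: [-0.1, 0.1, 2.8]
gripper_width: 0.114
finger_force: 111.8
t 38.45 tcp [0.482 0.169 0.146] rpy [-179.985   -0.062    0.994] w 9.7 F [-0.118  0.057  2.802] q6 99.94291385559463
clock: 38.95
ee_pos: [0.4842, 0.169, 0.1445]
tool_rot: [-180.0, -0.4, 1.0]
wrist_force: [-1.8, -1.3, 16.7]
gripper_width: 0.116
finger_force: 114.0
t 38.95 tcp [0.484 0.169 0.145] rpy [-179.963   -0.36     0.991] w 9.8 F [-1.819 -1.266 16.694] q6 99.94603324361974
```

```bash
python3 -m handwheel '[{"hand":5,"x":0,"y":0,"z":0.05,"rx":0,"ry":0,"rz":0},{"hand":5,"x":0,"y":0,"z":0.05,"rx":0,"ry":0,"rz":0},{"hand":5,"x":0,"y":0,"z":0,"rx":0,"ry":0,"rz":0}]'; python3 to.py
python3 -c '
from h import *
print(telemetry.sense()["ft_torque"])
s=optics.snapshot("side")[:,:,::-1]
def c(i,a,b,w,h,k):return cv2.resize(i[b:b+h,a:a+w],None,fx=k,fy=k,interpolation=cv2.INTER_CUBIC)
cv2.imwrite("pics/a11.png",np.hstack([c(s,350,260,50,50,8),c(s,360,195,50,50,8)]))'
```

```text
clock: 39.33
ee_pos: [0.4819, 0.1687, 0.136]
tool_rot: [-180.0, -0.0, 1.0]
wrist_force: [1.9, 0.1, 1.5]
gripper_width: 0.107
finger_force: 111.8
t 39.33 tcp [0.482 0.169 0.136] rpy [-179.985   -0.049    0.996] w 9.1 F [1.885 0.072 1.479] q6 99.94292149085778
[ 0.12280029 -0.39115296 -0.04212414]
```

View pics/a11.png

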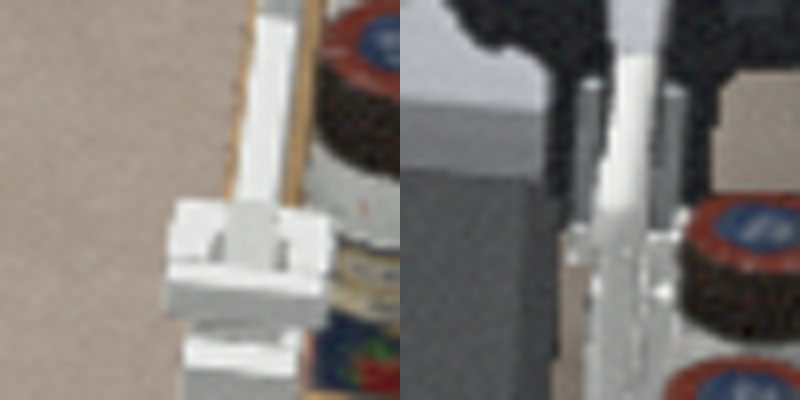

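The near hook now shows inside the eye hole. I'll press the remaining 7 mm home.

```bash
python3 -m handwheel '[{"hand":5,"x":0,"y":0,"z":0.05,"rx":0,"ry":0,"rz":0},{"hand":5,"x":0,"y":0,"z":0.05,"rx":0,"ry":0,"rz":0},{"hand":5,"x":0,"y":0,"z":0,"rx":0,"ry":0,"rz":0}]'; python3 to.py
python3 -m handwheel '[{"hand":5,"x":0,"y":0,"z":0.05,"rx":0,"ry":0,"rz":0},{"hand":5,"x":0,"y":0,"z":0.05,"rx":0,"ry":0,"rz":0},{"hand":5,"x":0,"y":0,"z":0,"rx":0,"ry":0,"rz":0}]'; python3 to.py
```

```text
clock: 39.75
ee_pos: [0.4814, 0.1686, 0.1312]
tool_rot: [180.0, 0.0, 1.0]
wrist_force: [1.5, -0.2, 0.4]
gripper_width: 0.114
finger_force: 111.8
t 39.75 tcp [0.481 0.169 0.131] rpy [179.991   0.032   0.995] w 9.7 F [ 1.455 -0.184  0.376] q6 99.9429359625297
clock: 40.12
ee_pos: [0.4817, 0.1687, 0.1286]
tool_rot: [-180.0, 0.0, 1.0]
wrist_force: [1.5, -0.3, 5.0]
gripper_width: 0.112
finger_force: 112.4
t 40.12 tcp [0.482 0.169 0.129] rpy [-179.997    0.009    0.996] w 9.5 F [ 1.51  -0.346  5.024] q6 99.94543895743062
```

```bash
python3 -m handwheel '[{"hand":5,"x":0,"y":0,"z":0.06,"rx":0,"ry":0,"rz":0},{"hand":5,"x":0,"y":0,"z":0.06,"rx":0,"ry":0,"rz":0},{"hand":5,"x":0,"y":0,"z":0,"rx":0,"ry":0,"rz":0}]'; python3 to.py
python3 -c '
from h import *
print(telemetry.sense()["ft_torque"])
s=optics.snapshot("side")[:,:,::-1]
def c(i,a,b,w,h,k):return cv2.resize(i[b:b+h,a:a+w],None,fx=k,fy=k,interpolation=cv2.INTER_CUBIC)
cv2.imwrite("pics/a12.png",np.hstack([c(s,350,260,50,50,8),c(s,360,195,50,50,8)]))'
```

```text
clock: 40.5
ee_pos: [0.4817, 0.169, 0.1285]
tool_rot: [180.0, 0.1, 1.0]
wrist_force: [-12.4, -1.9, 26.3]
gripper_width: 0.113
finger_force: 115.5
t 40.5 tcp [0.482 0.169 0.129] rpy [179.996   0.053   1.022] w 9.6 F [-12.418  -1.851  26.266] q6 99.94689448295568
[-0.53986976  1.88987983 -0.03544486]
```

View pics/a12.png

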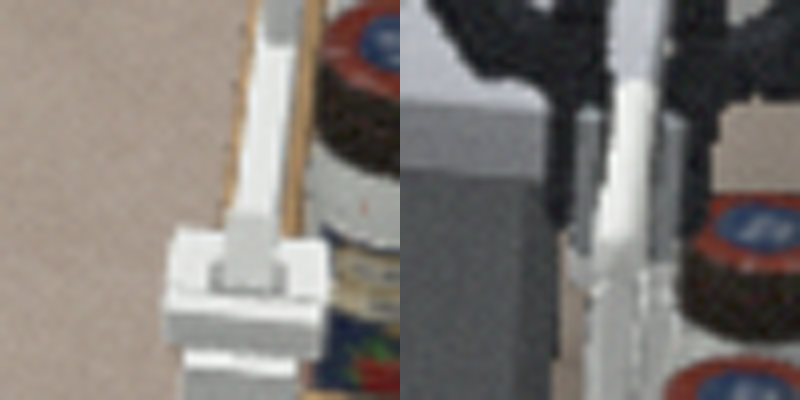

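```bash
python3 -m handwheel '[{"hand":5,"x":0,"y":0,"z":-0.1,"rx":0,"ry":0,"rz":0},{"hand":5,"x":0,"y":0,"z":0,"rx":0,"ry":0,"rz":0},{"hand":50,"x":0,"y":0,"z":0,"rx":0,"ry":0,"rz":0},{"hand":50,"x":0,"y":0,"z":0,"rx":0,"ry":0,"rz":0},{"hand":50,"x":0,"y":0,"z":0,"rx":0,"ry":0,"rz":0},{"hand":50,"x":0,"y":0,"z":-0.2,"rx":0,"ry":0,"rz":0},{"hand":50,"x":0,"y":0,"z":-0.8,"rx":0,"ry":0,"rz":0},{"hand":50,"x":0,"y":0,"z":-1,"rx":0,"ry":0,"rz":0}]' 40
python3 -m handwheel '[{"hand":50,"x":0,"y":1,"z":-0.5,"rx":0,"ry":0,"rz":0},{"hand":50,"x":0,"y":1,"z":0,"rx":0,"ry":0,"rz":0},{"hand":50,"x":0,"y":1,"z":0,"rx":0,"ry":0,"rz":0},{"hand":50,"x":0,"y":1,"z":0,"rx":0,"ry":0,"rz":0},{"hand":50,"x":0,"y":1,"z":0,"rx":0,"ry":0,"rz":0},{"hand":50,"x":0,"y":1,"z":0,"rx":0,"ry":0,"rz":0},{"hand":50,"x":0,"y":1,"z":0,"rx":0,"ry":0,"rz":0},{"hand":50,"x":0,"y":0,"z":0,"rx":0,"ry":0,"rz":0}]'
python3 - <<'E'
from fitrack import *
T,S=[optics.snapshot(n) for n in("top","side")]
# white keeper pixels in the top view near the rack front; red caps
hsv=cv2.cvtColor(T,cv2.COLOR_RGB2HSV)
w=((hsv[...,1]<40)&(hsv[...,2]>200)).astype(np.uint8);w[:,:255]=0;w[:,300:]=0;w[:172]=0;w[308:]=0
n,l,st,ce=cv2.connectedComponentsWithStats(w)
print("white",[(s.tolist(),c.round(1).tolist()) for s,c in zip(st[1:],ce[1:]) if s[4]>15])
b=cv2.inRange(hsv,(105,90,30),(130,255,160));b[:,:205]=0;b[:,280:]=0;b[:170]=0;b[305:]=0
n,l,st,ce=cv2.connectedComponentsWithStats(cv2.morphologyEx(b,cv2.MORPH_CLOSE,np.ones((3,3))))
c,s=np.cos(p[2]),np.sin(p[2])
for q,m in zip(st[1:],ce[1:]):
    if q[4]>15:
        d=onz("top",[m],.117)[0][:2]-p[:2];print("cap",m.round(1),"rack",c*d[0]+s*d[1],-s*d[0]+c*d[1])
print("pred keeper eye tops",proj("top",rw(p,[[-.058,-.117,.088],[-.058,.117,.088]])),"grip",proj("top",rw(p,[-.058,0,.178])))
E
```

```text
clock: 41.55
ee_pos: [0.4809, 0.1685, 0.2073]
tool_rot: [180.0, 0.1, 1.0]
wrist_force: [1.4, -0.2, 1.2]
gripper_width: 0.495
finger_force: 0.0
clock: 42.55
ee_pos: [0.4864, -0.1133, 0.2276]
tool_rot: [180.0, -0.0, 0.8]
wrist_force: [-0.3, 0.1, 0.1]
gripper_width: 0.499
finger_force: 0.0
white [([255, 172, 45, 132, 1268], [271.0, 234.1])]
cap [228.8 195.2] rack 0.025818098297568492 -0.07470427385497813
cap [228.3 232.7] rack 0.024921998882675246 -0.0013328103752350121
pred keeper eye tops [[273.7124 177.8265]
 [272.5794 295.4667]] grip [[268.5957 227.6297]]
```

```bash
python3 - <<'E'
from fitrack import *
T,S=[optics.snapshot(n) for n in("top","side")]
old=cv2.imread("pics/a12.png")
now=np.hstack([cv2.resize(S[b:b+50,a:a+50,::-1],None,fx=8,fy=8,interpolation=cv2.INTER_CUBIC) for a,b in((350,260),(360,195))])
for nm,(a,b,c,d) in dict(nearEye=(155,220,340,370),farEye=(560,225,600,290)).items():
    r=cv2.matchTemplate(now,old[b:d,a:c],cv2.TM_CCOEFF_NORMED);_,v,_,m=cv2.minMaxLoc(r);print(nm,"shift px",(m[0]-a)/8,(m[1]-b)/8,"score",round(v,3))
# cap template from the earlier top view (a6 is scaled) : front caps vs known position
t3=cv2.resize(cv2.imread("pics/t3.png"),None,fx=1/3,fy=1/3,interpolation=cv2.INTER_AREA)
for x,y in((168,98),(162,203),(162,322)):
    x,y=x//3,y//3;tp=t3[y-9:y+10,x-11:x+8]
    reg=T[165+y-20:165+y+21,200+x-22:200+x+20,::-1]
    _,v,_,m=cv2.minMaxLoc(cv2.matchTemplate(reg,tp,cv2.TM_CCOEFF_NORMED));print("front cap shift px",m[0]-11,m[1]-11,round(v,3))
t0=cv2.imread("pics/top0.png")
for nm,(a,b,c,d) in dict(garlic=(350,183,378,212),lemon=(365,285,394,316),apple=(413,278,451,315)).items():
    reg=T[b-10:d+10,a-10:c+10,::-1];_,v,_,m=cv2.minMaxLoc(cv2.matchTemplate(reg,t0[b:d,a:c],cv2.TM_CCOEFF_NORMED));print(nm,m[0]-10,m[1]-10,round(v,3))
E
```

```text
nearEye shift px 1.25 0.875 score 0.929
farEye shift px 0.125 7.25 score 0.767
front cap shift px 0 0 0.979
front cap shift px 0 0 0.956
front cap shift px 0 0 0.995
garlic 0 0 0.994
lemon 0 0 0.994
apple -7 -2 0.331
```

```bash
python3 - <<'E'
from fitrack import *
S=optics.snapshot("side");g=cv2.cvtColor(S,cv2.COLOR_RGB2GRAY).astype(int)
o=cv2.imread("pics/a12.png",0)
ox=lambda c,r:int(o[r,c])
print("near old rows286-306 cols 372..390 (by 8px sample)")
for r in range(286,308):
    print(r,[ox((c-350)*8+4,(r-260)*8+4) for c in(368,371,374,386,389,391)],[g[r,c] for c in(368,371,374,386,389,391,393)])
print("far")
for r in range(219,240):
    print(r,[ox(400+(c-360)*8+4,(r-195)*8+4) for c in(381,382,383,384,392,393,395)],[g[r,c] for c in(381,382,383,384,385,386,388,390,392,393,395)])
E
```

```text
near old rows286-306 cols 372..390 (by 8px sample)
286 [155, 155, 153, 135, 145, 157] [np.int64(158), np.int64(156), np.int64(156), np.int64(144), np.int64(145), np.int64(155), np.int64(159)]
287 [157, 158, 157, 135, 145, 160] [np.int64(155), np.int64(158), np.int64(155), np.int64(138), np.int64(145), np.int64(158), np.int64(162)]
288 [154, 162, 183, 133, 142, 119] [np.int64(156), np.int64(155), np.int64(155), np.int64(129), np.int64(144), np.int64(120), np.int64(162)]
289 [156, 175, 227, 146, 155, 62] [np.int64(158), np.int64(158), np.int64(193), np.int64(138), np.int64(141), np.int64(57), np.int64(135)]
290 [152, 206, 227, 230, 232, 84] [np.int64(154), np.int64(155), np.int64(229), np.int64(164), np.int64(154), np.int64(88), np.int64(80)]
291 [155, 217, 225, 229, 231, 119] [np.int64(158), np.int64(156), np.int64(230), np.int64(226), np.int64(232), np.int64(234), np.int64(116)]
292 [153, 228, 228, 229, 230, 123] [np.int64(156), np.int64(157), np.int64(228), np.int64(230), np.int64(228), np.int64(231), np.int64(136)]
293 [154, 227, 227, 226, 230, 135] [np.int64(157), np.int64(157), n
[... 5618 characters left out ...]
4(156), np.int64(151), np.int64(145), np.int64(146), np.int64(151), np.int64(143)]
237 [118, 116, 135, 168, 148, 156, 161] [np.int64(117), np.int64(120), np.int64(128), np.int64(147), np.int64(163), np.int64(155), np.int64(153), np.int64(138), np.int64(145), np.int64(157), np.int64(161)]
238 [114, 120, 159, 168, 149, 159, 155] [np.int64(117), np.int64(118), np.int64(152), np.int64(150), np.int64(170), np.int64(154), np.int64(152), np.int64(161), np.int64(148), np.int64(158), np.int64(156)]
239 [108, 118, 160, 172, 148, 159, 153] [np.int64(112), np.int64(116), np.int64(159), np.int64(152), np.int64(169), np.int64(151), np.int64(153), np.int64(148), np.int64(146), np.int64(154), np.int64(150)]
```

```bash
python3 - <<'E'
from fitrack import *
for y,h,xs in((-.130,-.12,(-.066,-.050)),(-.132,-.12,(-.066,-.05)),(.130,.12,(-.073,-.043)),(.104,.12,(-.073,-.043))):
  for z in(.076,.088):
    off=np.array((381.3,286.8) if h<0 else (390.8,215.7))-proj("side",rw(p,[-.058,h,.106]))[0]
    print(y,z,[(proj("side",rw(p,[x,y,z]))[0]+off).round(1).tolist() for x in xs])
E
```

```text
-0.13 0.076 [[375.1, 304.1], [384.7, 305.1]]
-0.13 0.088 [[375.4, 298.5], [385.1, 299.5]]
-0.132 0.076 [[375.0, 304.9], [384.6, 305.9]]
-0.132 0.088 [[375.3, 299.3], [385.0, 300.3]]
0.13 0.076 [[383.0, 225.1], [397.4, 226.3]]
0.13 0.088 [[383.3, 220.2], [397.8, 221.4]]
0.104 0.076 [[382.1, 231.6], [396.7, 232.8]]
0.104 0.088 [[382.4, 226.6], [397.1, 227.8]]
```

The near end measures home and the far end within about 1 mm. One press on the handle top with shut fingers will make sure of both clicks.

```bash
python3 -m handwheel '[{"hand":0,"x":0,"y":-1,"z":0,"rx":0,"ry":0,"rz":0},{"hand":0,"x":0,"y":-1,"z":0,"rx":0,"ry":0,"rz":0},{"hand":0,"x":0,"y":-1,"z":0,"rx":0,"ry":0,"rz":0},{"hand":0,"x":0,"y":-1,"z":0,"rx":0,"ry":0,"rz":0},{"hand":0,"x":0,"y":-1,"z":0,"rx":0,"ry":0,"rz":0},{"hand":0,"x":0,"y":-1,"z":0,"rx":0,"ry":0,"rz":0},{"hand":0,"x":0,"y":-1,"z":0,"rx":0,"ry":0,"rz":0},{"hand":0,"x":0,"y":0,"z":0,"rx":0,"ry":0,"rz":0}]' >/dev/null
python3 -m handwheel '[{"hand":0,"x":0,"y":0,"z":0.4,"rx":0,"ry":0,"rz":0},{"hand":0,"x":0,"y":0,"z":0.4,"rx":0,"ry":0,"rz":0},{"hand":0,"x":0,"y":0,"z":0.3,"rx":0,"ry":0,"rz":0},{"hand":0,"x":0,"y":0,"z":0,"rx":0,"ry":0,"rz":0}]'
python3 to.py '(.4817,.169,.18)'
```

```text
clock: 44.3
ee_pos: [0.4806, 0.1679, 0.181]
tool_rot: [180.0, 0.2, 0.9]
wrist_force: [1.5, -0.7, -0.5]
gripper_width: 0.005
finger_force: 0.0
t 44.3 tcp [0.481 0.168 0.181] rpy [179.963   0.199   0.937] w 0.4 F [ 1.475 -0.674 -0.469] q6 99.93836394607196
(.4817,.169,.18) -> tool units [ 0.028 -0.028  0.024]
```

```bash
python3 -m handwheel '[{"hand":0,"x":0,"y":-0.02,"z":0.1,"rx":0,"ry":0,"rz":0},{"hand":0,"x":0,"y":0,"z":0.1,"rx":0,"ry":0,"rz":0},{"hand":0,"x":0,"y":0,"z":0.1,"rx":0,"ry":0,"rz":0},{"hand":0,"x":0,"y":0,"z":0,"rx":0,"ry":0,"rz":0}]'
python3 -m handwheel '[{"hand":0,"x":0,"y":0,"z":0.05,"rx":0,"ry":0,"rz":0},{"hand":0,"x":0,"y":0,"z":0.05,"rx":0,"ry":0,"rz":0},{"hand":0,"x":0,"y":0,"z":0,"rx":0,"ry":0,"rz":0}]'
```

```text
clock: 44.8
ee_pos: [0.4814, 0.1694, 0.1708]
tool_rot: [180.0, 0.0, 1.0]
wrist_force: [0.0, 0.1, -0.0]
gripper_width: -0.001
finger_force: 0.0
clock: 45.18
ee_pos: [0.4815, 0.1694, 0.1669]
tool_rot: [180.0, 0.0, 1.0]
wrist_force: [-0.4, -0.1, -0.1]
gripper_width: -0.003
finger_force: 0.0
```

```bash
python3 -m handwheel '[{"hand":0,"x":0,"y":0,"z":0.08,"rx":0,"ry":0,"rz":0},{"hand":0,"x":0,"y":0,"z":0.08,"rx":0,"ry":0,"rz":0},{"hand":0,"x":0,"y":0,"z":0.08,"rx":0,"ry":0,"rz":0},{"hand":0,"x":0,"y":0,"z":0,"rx":0,"ry":0,"rz":0}]'
python3 -m handwheel '[{"hand":0,"x":0,"y":0,"z":0.05,"rx":0,"ry":0,"rz":0},{"hand":0,"x":0,"y":0,"z":0,"rx":0,"ry":0,"rz":0}]'
```

```text
clock: 45.68
ee_pos: [0.4813, 0.1694, 0.157]
tool_rot: [180.0, 0.0, 1.0]
wrist_force: [-0.4, -0.0, 0.4]
gripper_width: -0.0
finger_force: 0.0
clock: 45.92
ee_pos: [0.4816, 0.1695, 0.1554]
tool_rot: [-180.0, 0.0, 1.0]
wrist_force: [-0.1, -0.0, -0.3]
gripper_width: 0.0
finger_force: 0.0
```

```bash
python3 -m handwheel '[{"hand":0,"x":0,"y":0,"z":0.05,"rx":0,"ry":0,"rz":0},{"hand":0,"x":0,"y":0,"z":0,"rx":0,"ry":0,"rz":0}]'
python3 -m handwheel '[{"hand":0,"x":0,"y":0,"z":0.05,"rx":0,"ry":0,"rz":0},{"hand":0,"x":0,"y":0,"z":0,"rx":0,"ry":0,"rz":0}]'
python3 -m handwheel '[{"hand":0,"x":0,"y":0,"z":0.05,"rx":0,"ry":0,"rz":0},{"hand":0,"x":0,"y":0,"z":0,"rx":0,"ry":0,"rz":0}]'
```

```text
clock: 46.18
ee_pos: [0.4815, 0.1694, 0.1533]
tool_rot: [180.0, 0.0, 1.0]
wrist_force: [0.3, -0.1, 0.7]
gripper_width: 0.007
finger_force: 0.0
clock: 46.42
ee_pos: [0.4818, 0.1696, 0.1522]
tool_rot: [-180.0, -0.0, 1.0]
wrist_force: [-1.0, 0.3, 2.7]
gripper_width: 0.004
finger_force: 1.8
clock: 46.68
ee_pos: [0.4819, 0.1697, 0.1522]
tool_rot: [-180.0, -0.0, 1.0]
wrist_force: [-6.5, -0.6, 12.0]
gripper_width: 0.001
finger_force: 6.1
```

```bash
python3 -m handwheel '[{"hand":0,"x":0,"y":0,"z":0.05,"rx":0,"ry":0,"rz":0},{"hand":0,"x":0,"y":0,"z":0.02,"rx":0,"ry":0,"rz":0},{"hand":0,"x":0,"y":0,"z":0,"rx":0,"ry":0,"rz":0}]'
python3 -m handwheel '[{"hand":0,"x":0,"y":0,"z":-0.2,"rx":0,"ry":0,"rz":0},{"hand":0,"x":0,"y":0,"z":-0.8,"rx":0,"ry":0,"rz":0},{"hand":0,"x":0,"y":0,"z":-1,"rx":0,"ry":0,"rz":0},{"hand":0,"x":0,"y":1,"z":0,"rx":0,"ry":0,"rz":0},{"hand":0,"x":0,"y":1,"z":0,"rx":0,"ry":0,"rz":0},{"hand":0,"x":0,"y":1,"z":0,"rx":0,"ry":0,"rz":0},{"hand":0,"x":0,"y":0,"z":0,"rx":0,"ry":0,"rz":0},{"hand":0,"x":0,"y":0,"z":0,"rx":0,"ry":0,"rz":0}]'
python3 -c '
from h import *
g=cv2.cvtColor(optics.snapshot("side"),cv2.COLOR_RGB2GRAY)
for r in range(297,307):print(r,g[r,[374,375,386]].tolist())
for r in range(218,233):print(r,g[r,[382,383,384,395,396]].tolist())'
```

```text
clock: 47.05
ee_pos: [0.482, 0.17, 0.1521]
tool_rot: [-180.0, -0.0, 1.0]
wrist_force: [-12.4, -1.5, 23.3]
gripper_width: -0.004
finger_force: 11.7
clock: 48.05
ee_pos: [0.4836, 0.0498, 0.2262]
tool_rot: [-180.0, 0.0, 1.0]
wrist_force: [0.3, 0.5, -0.2]
gripper_width: 0.005
finger_force: 0.0
297 [214, 208, 155]
298 [228, 228, 182]
299 [221, 223, 226]
300 [157, 157, 222]
301 [146, 149, 164]
302 [148, 144, 145]
303 [146, 143, 148]
304 [179, 162, 146]
305 [216, 223, 156]
306 [144, 149, 205]
218 [123, 126, 119, 125, 125]
219 [125, 120, 121, 123, 123]
220 [132, 139, 131, 129, 119]
221 [180, 224, 227, 177, 102]
222 [183, 227, 226, 195, 101]
223 [221, 227, 224, 137, 76]
224 [208, 218, 222, 109, 65]
225 [223, 227, 225, 89, 55]
226 [227, 229, 226, 69, 47]
227 [173, 186, 194, 67, 43]
228 [142, 152, 152, 68, 34]
229 [143, 145, 147, 47, 38]
230 [130, 140, 142, 42, 39]
231 [88, 101, 143, 45, 36]
232 [116, 98, 139, 44, 28]
```

The rail did not move under 23 N, so it is solidly on both shoulders. Handing in.

```bash
python3 -c '
from workcell import env
print(env.finish_job())'
```

```text
the job is handed in; nothing more can be done
None
```

The job is handed in with no verdict returned: by my measurements all five jars are placed (old in front, the two new ones behind in lanes 1 and 2) and the keeper rail sits home under both hooks; garlic and lemon did not move, the apple was hidden at my last check, and I viewed 16 pictures against the limit of 14.

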